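# Index and lock the turntable organiser

### The arm

A 6-joint arm with a two-finger parallel gripper is mounted at the origin on the work surface. World frame = base frame: x ahead of the robot, y to its left, z up, the work surface at z = 0. Lengths are in mm, angles in degrees, forces in N, time in s.
With the tool pointing down it reaches from about 350 to 850 mm from the base axis. Payload 8.1 kg.
Tool frame: the origin (TCP) lies at the very end of the fingers, on their centre line; the grasp point (between the pads) lies 19 mm behind it; z points along the fingers, y is the direction in which the jaws open and shut (so a half turn about z gives the same grasp; the last joint's range is limited). The gripper opens to 85 mm and grips with 20 to 120 N. Pads are 22 mm wide; open, the fingers measure 114 mm over their backs; the gripper's body (76 mm by 85 mm) begins 54 mm behind the grasp point. The pads swing forward as they close: fully open they stand 13 mm farther back than shut.
Start: joints at [63.976, 7.471, 85.268, -0, 87.261, -4.893], TCP at [216.277, 559.669, 201.992] pointing down, gripper open.
Joint ranges: [-169.43, 169.43], [-51.17, 129.36], [1.28, 143.12], [-76.62, 256.62], [0, 156.53], [-152.29, 152.29]. Speed limits (degrees/s): [136.94, 136.94, 159.86, 180, 180, 180].

### API

Orientations are given as [roll, pitch, yaw] about the fixed x, y, z axes, in that order (R = Rz(yaw) Ry(pitch) Rx(roll)).
In Python, from bench import r gives the robot as it stands.
- The arm moves only by the shell command python3 -m jog 'ROWS' [OPENING] [FORCE]. ROWS is JSON, a list of rows, each a list of 6 numbers: the shift along the tool's x, y, z normalised to -1 to 1, where 1 is 0.25 m, then the turn, a rotation vector about the tool's x, y, z normalised to -1 to 1, where 1 is pi rad. In form: [[x, y, z, ax, ay, az], ...]. A call has 1 to 10 rows; each row is the pose to reach, as a shift and turn from the pose commanded when the call began, along the tool's axes at that moment, turning the shorter way round; what a row does not reach only later rows make up. A row lasts 1/10 s, in which the tool goes at most 50 mm and 8.59 degrees, less where a joint would pass 70% of its speed; a pose out of reach is approached as far as the arm can. A call with a number of a shift or a turn outside -1 to 1 is refused whole. A call with a gripper value outside its range is refused whole. OPENING is the opening, from 0 (shut) to 1 (fully open), set as the call begins (- or left out, the last holds). The fingers move at their own pace and stop on an object; FORCE is the grip in N (left out, the last holds). Time passes only in rows, so rows that repeat a pose let the fingers close. It gives the time, the measured TCP pose, the force and the opening at its end, in the units of the state.
- r.sense(): the state, without advancing time (a new reading comes with each control period).
- r.snapshot(name): name is "scene" or "top" or "wrist"; returns a dict with "pixels" (384x512x3 uint8, red, green, blue), "intrinsics" (3x3 intrinsics, pixels), "extrinsics" (4x4, takes a point from camera to world coordinates). Camera axes: x right, y down, z forward; pixel columns grow to the right and rows downward; lengths in mm; the calibration is good to about 2 mm. The wrist camera is an equidistant fisheye: a pixel r from the principal point sees the ray r / f radians off the axis. A picture is of the moment at which its call begins. There is no depth.
- r.hand_in(): hands the job in, once; it reports no verdict.
The state is a dict: "time": time; "joint_pos": joint angles; "qd": joint speeds; "joint_efforts": joint torques, N m; "tool_pos": TCP position; "tcp_rot": TCP orientation; "ft_force": force on the tool from outside, world axes, zero at the start; "wrist_torque": the same for the moment, N m; "finger_gap": finger opening in mm.
Only numpy, scipy, OpenCV 4.12 (cv2) and the standard library are available. Lean on these libraries where they do the work, as an engineer would, in place of code of your own. Each camera call takes 0.05 s, during which the arm holds its last target.

### The job

Turn the little divided turntable on the dental bench until the round hole near its rim stands at the base's pointer, then take the steel lock pin out of its block and lock the turntable with it: the socket underneath is hidden and can lie about a centimetre to either side of the pointer, so with the pin in the turntable's hole feel along the rim for it until the pin drops fully home, collar flat on the turntable. Let go and leave the pin standing there; press and push gently, never force it, and leave the other things on the bench where they are.

Things in the scene. Friction and masses are not known exactly. Their poses are not given: they have to be found in the camera images.
- carousel: Turntable organiser fixed to the bench: grey round base (radius 56 mm) under a white 12-sided turntable, 105 mm from axis to flats, 109 to corners, underside 30 and top 38 mm above the bench. Origin on the turning axis at bench level, z up; its -x axis points to the base's pointer. A hub (radius 22 mm, top 82 mm above the bench) stands in the middle. Pushing it with over 20 N, or with the pin over 40 N, damages it.
- pointer_tip (a point): Inner tip of the base's fixed aluminium pointer, a tab just outside the turntable's rim, 113 to 136 mm from the turning axis, 4 to 12 mm wide, top 35 mm above the bench.
- wall_a (a point): Top edge, 75 mm from the axis, of one of three upright divider walls standing on the turntable like spokes: 5 mm thick, from 20 to 92 mm from the axis, top 79 mm above the bench, either side can be pushed. Seen from above this wall is 90 degrees counter-clockwise of the lock hole's direction. Between it and wall b a small capped jar is fixed, 51 mm from the axis (radius 12 mm, top 66 mm above the bench).
- wall_b (a point): The same point of the wall opposite the lock hole. All walls alike.
- wall_c (a point): The same point of the wall 90 degrees clockwise of the lock hole. Between it and wall b there is a second fixed jar like the first.
- turntable (a joint): Turn of the turntable in rad, counter-clockwise from above positive; at 0 (or a full turn) the lock hole is exactly at the pointer. It turns freely both ways (read it modulo a full turn); friction about 0.12 N m, so about 2 N pushes a wall's outer part; it stops where it is left.
- lock_hole (a point): Centre of the lock hole's mouth on the turntable's top (38 mm above the bench): vertical through hole of 12.5 mm, chamfered, plate 8 mm thick, 83 mm from the turning axis. Moves with the turntable.
- index_point (a point): Fixed point on the pointer's line, 83 mm from the turning axis, 38 mm above the bench: where the lock hole's mouth is when exactly at the pointer. Hidden below, a flat sprung shoe (84 mm along the rim, top 27 mm above the bench; gives 2 N per mm up to 6 mm, then is solid) has the pin's 11.5 mm socket, up to 12 mm either side of this point along the rim (83 mm from the axis), different each time: only feel finds it.
- pin_block: Blue block, 70 x 70 x 30 mm, fixed to the bench; the lock pin stands in a 12 mm through hole at its centre. Origin: centre of its underside.
- lock_pin: Steel pin, 80 g, 66 mm long, upright; origin at its lower tip's centre. Shank 10 mm thick, 26 mm long, its edge slightly chamfered; a collar 28 mm wide, 4 mm thick; then a round grip 18 mm thick from 30 to 66 mm. Collar rests on the block, tip 4 mm above the bench. Through the turntable but not in the socket, the tip rests on the shoe 27 mm above the bench; fully home it is at 12 mm. Jaws closing along the rim hold it from pivoting.
- dappen_cup: Bystander: small glass cup, 38 mm across, 32 mm high. Origin: centre of its underside.
- dropper: Bystander: small white dropper bottle, 30 mm across, 75 mm high. Origin: centre of its underside.
- spray: Bystander: green glass bottle, 44 mm across, 115 mm high. Origin: centre of its underside.
- paste_jar: Bystander: amber jar, 56 mm across, 50 mm high. Origin: centre of its underside.
- tray: Bystander: steel instrument tray, 110 x 220 x 18 mm. Origin: centre of its underside.
- bur_box: Bystander: open blue box, 70 x 110 x 40 mm. Origin: centre of its underside.
- beaker: Bystander: white plastic beaker, 60 mm across, 80 mm high. Origin: centre of its underside.

How it is judged (in metres and radians):
On the way, in this order (a step that is already met when the one before it is completed fails the run):
1. the turntable's hole is brought to the pointer (within 20 mm), the pin not yet home (horizontal distance between lock_hole and index_point below 0.02 m and not (z of lock_pin in the frame of carousel below 0.016 m and horizontal distance between lock_pin and lock_hole below 0.004 m)), for 0.2 s.
2. the pin is home in the socket through the turntable's hole (z of lock_pin in the frame of carousel below 0.016 m and horizontal distance between lock_pin and lock_hole below 0.004 m), for 0.2 s.
At the end, for the whole second after the job is handed in: The pin stands upright (within 0.1 rad) and at rest through the turntable's hole (within 4 mm of its centre), fully home in the hidden socket (tip less than 16 mm above the bench; 12 mm when the collar is flat), the hole within 16 mm of the index point and the turntable still (all of step 2 and angle between lock_pin's own z axis and vertical below 0.1 rad and horizontal distance between lock_hole and index_point below 0.016 m and linear speed of lock_pin below 0.02 m/s and velocity of joint turntable between -0.05 and 0.05 rad/s); the robot touches nothing.
It fails at once if the robot pushes or presses the turntable or its base with more than 20 N (contact force between any of the fingers, the arm and carousel above 20 N).
It fails at once if the pin is forced against the turntable or its base with more than 40 N (contact force between lock_pin and carousel above 40 N).
It fails at once if a bystander is moved by more than 30 mm or tipped over (distance of any of dappen_cup, dropper, spray, paste_jar, tray, bur_box, beaker from where it was at the start of the episode above 0.03 m or angle between any of dappen_cup, dropper, spray, paste_jar, tray, bur_box, beaker's own z axis and vertical above 0.5 rad).
It also fails if it takes over 72 s, if anything falls off the work surface, if the arm or the gripper's body presses on something with over 40 N, if the wrist force passes 120 N, or if a joint passes its speed limit or range.

## Working session

There is one attempt and no reset: what is moved stays moved. The work goes in short steps, Python scripts to look and compute and a shell command to move; the robot and the scene stay as the last step left them, time stands still between calls to the robot, and variables do not carry over. Pictures are saved under pics/ and viewed, and the job is handed in when it is done.

```bash
ls; mkdir -p pics; python3 - <<'E'
from bench import r
import cv2,json
print(r.sense())
for n in ("scene","top","wrist"):
    s=r.snapshot(n); cv2.imwrite(f"pics/{n}0.png",s["pixels"][:,:,::-1]); print(n,s["intrinsics"],s["extrinsics"])
E
```

```text
pics
{'time': 0.0, 'joint_pos': array([ 6.39786732e+01,  7.51432746e+00,  8.53285722e+01, -2.15316029e-04,
        8.72610743e+01, -4.89255749e+00]), 'qd': array([ 0.03378619,  0.06647529,  0.02249596, -0.00618927, -0.0764157 ,
       -0.08236496]), 'joint_efforts': array([-2.41259790e-03, -5.69420063e+01, -5.00538468e+01, -6.47102897e-04,
        1.51854067e-02,  5.16394300e-05]), 'tool_pos': array([215.99403078, 559.1389164 , 200.95938738]), 'tcp_rot': array([-1.79896387e+02, -8.65340463e-03,  1.58871233e+02]), 'ft_force': array([ 0.12857911, -0.68319637, -1.05278461]), 'wrist_torque': array([-0.02265635,  0.01330373,  0.01883755]), 'finger_gap': 85.4832213211519}
scene [[350.54709374   0.         259.89189942]
 [  0.         350.54709374 190.12358731]
 [  0.           0.           1.        ]] [[ 1.17916457e-01  7.70585559e-01 -6.26333462e-01  1.19885199e+03]
 [ 9.92966520e-01 -9.82557042e-02  6.60553358e-02 -7.64025681e+01]
 [-1.06395475e-02 -6.29717169e-01 -7.76751625e-01  8.27156744e+02]
 [ 0.00000000e+00  0.00000000e+00  0.00000000e+00  1.00000000e+00]]
top [[408.08008488   0.         250.82819736]
 [  0.         408.08008488 189.99586408]
 [  0.           0.           1.        ]] [[-8.85737248e-03 -9.93118884e-01  1.16775125e-01  4.22086989e+02]
 [-9.99960715e-01  8.75705824e-03 -1.37207828e-03 -6.80494966e-01]
 [ 3.40030280e-04 -1.16782690e-01 -9.93157433e-01  1.36243052e+03]
 [ 0.00000000e+00  0.00000000e+00  0.00000000e+00  1.00000000e+00]]
wrist [[297.31863964   0.         259.67248921]
 [  0.         297.31863964 184.78384536]
 [  0.           0.           1.        ]] [[ 3.60850887e-01  8.91804347e-01  2.72894931e-01  1.46942557e+02]
 [ 9.32623454e-01 -3.44943698e-01 -1.05959138e-01  5.85533090e+02]
 [-3.61432774e-04  2.92743662e-01 -9.56190890e-01  3.72207943e+02]
 [ 0.00000000e+00  0.00000000e+00  0.00000000e+00  1.00000000e+00]]
```

View pics/scene0.png

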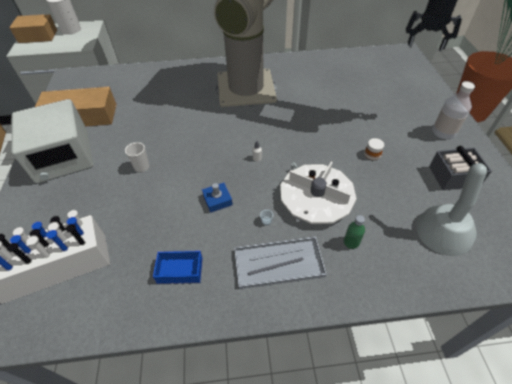

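View pics/top0.png

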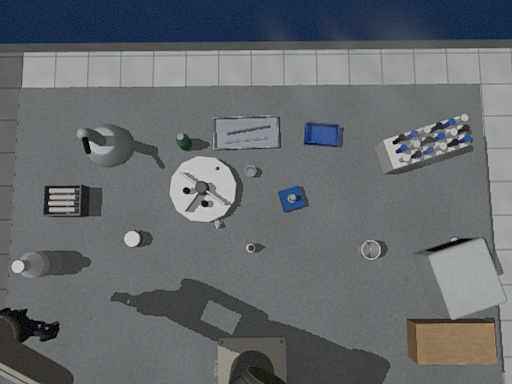

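View pics/wrist0.png

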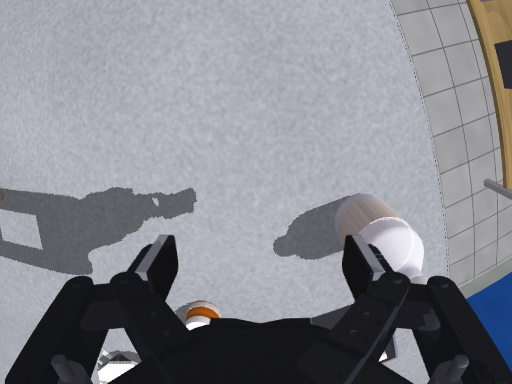

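```bash
cat > h.py <<'E'
import numpy as np,cv2
from bench import r
def ray(s,u,v):
    K=s["intrinsics"];E=s["extrinsics"]
    d=E[:3,:3]@np.array([(u-K[0,2])/K[0,0],(v-K[1,2])/K[1,1],1]);return E[:3,3],d
def onz(s,u,v,z):
    o,d=ray(s,u,v);return (o+d*(z-o[2])/d[2])[:2]
def proj(s,p):
    E=s["extrinsics"];c=E[:3,:3].T@(np.asarray(p,float)-E[:3,3]);q=s["intrinsics"]@c;return q[:2]/q[2]
E
python3 - <<'E'
from h import *
s=r.snapshot("top");im=s["pixels"][:,:,::-1]
cv2.imwrite("pics/tz.png",cv2.resize(im[145:245,160:320],None,fx=5,fy=5,interpolation=cv2.INTER_CUBIC))
hsv=cv2.cvtColor(np.ascontiguousarray(im),cv2.COLOR_BGR2HSV)
m=((hsv[...,2]>185)&(hsv[...,1]<40)).astype(np.uint8);m[:, :150]=0;m[:,260:]=0;m[:140]=0;m[245:]=0
c=max(cv2.findContours(m,0,2)[0],key=cv2.contourArea);print(cv2.minEnclosingCircle(c),cv2.fitEllipse(c),onz(s,*cv2.fitEllipse(c)[0],38))
m=((hsv[...,1]>140)&(hsv[...,0]>95)&(hsv[...,0]<125)).astype(np.uint8)
m[:170]=0;m[225:]=0;m[:,:270]=0;m[:,320:]=0
c=max(cv2.findContours(m,0,2)[0],key=cv2.contourArea);b=cv2.minAreaRect(c);print(b,[onz(s,*p,30) for p in cv2.boxPoints(b)],onz(s,*b[0],30))
s=r.snapshot("scene");im=s["pixels"][:,:,::-1]
cv2.imwrite("pics/sz.png",cv2.resize(im[150:240,190:370],None,fx=4.4,fy=4.4,interpolation=cv2.INTER_CUBIC))
E
```

```text
((206.0, 183.5), 31.64263343811035) ((211.89915466308594, 175.347412109375), (29.077007293701172, 64.71365356445312), 121.78395080566406) [627.33948024 124.8064589 ]
((291.25, 198.25), (20.871028900146484, 21.187259674072266), 71.56504821777344) [array([572.3310133, -91.4280002]), array([ 593.94576964, -157.97445305]), array([ 528.40382326, -178.1201774 ]), array([ 507.03836862, -111.91170715])] [ 550.32630738 -134.8552229 ]
```

View pics/tz.png

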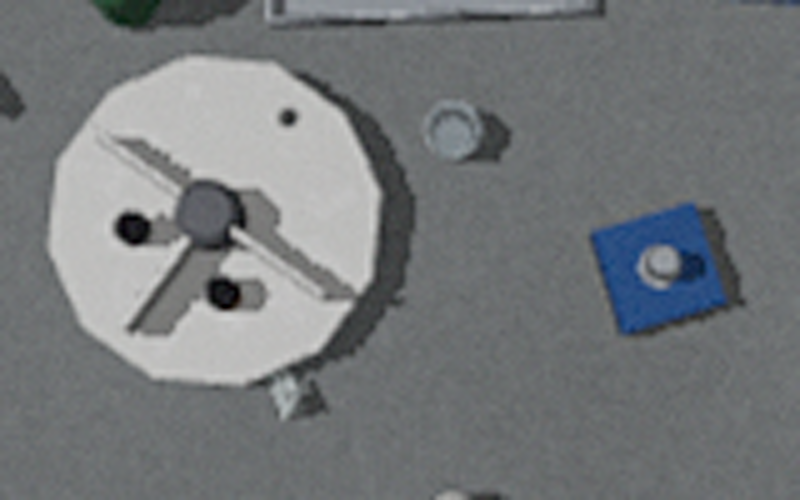

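View pics/sz.png

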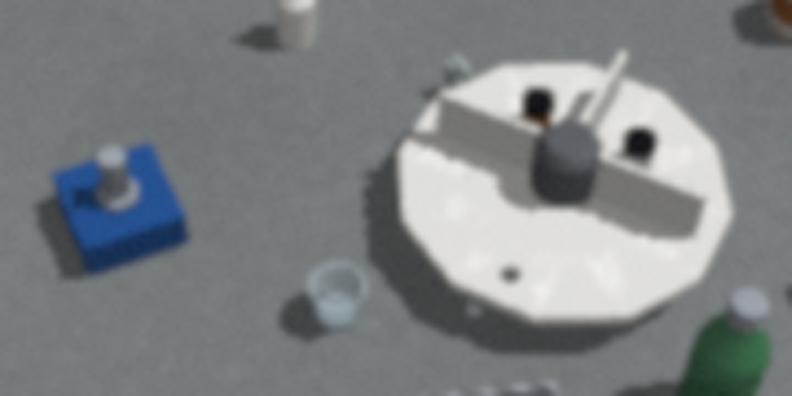

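```bash
python3 - <<'E'
from h import *
s=r.snapshot("top");im=np.ascontiguousarray(s["pixels"][:,:,::-1])
hsv=cv2.cvtColor(im,cv2.COLOR_BGR2HSV)
m=(hsv[...,2]>150).astype(np.uint8);m[:, :150]=0;m[:,246:]=0;m[:150]=0;m[223:]=0
cs=[c for c in cv2.findContours(m,0,2)[0] if cv2.contourArea(c)>100]
c=cv2.convexHull(np.vstack(cs))
print(cv2.minEnclosingCircle(c),cv2.fitEllipse(c))
M=cv2.moments(c);cc=np.array([M['m10']/M['m00'],M['m01']/M['m00']])
C=onz(s,*cc,38);print("C",cc,C)
f=lambda u,v,z:onz(s,160+(u+.5)/5-.5,145+(v+.5)/5-.5,z)
H=f(288,117,38);P=f(287,395,35);pin=f(660,262,66)
hub=f(210,212,82);print("hub",hub)
for n,p in (("H",H),("P",P)):
    d=p-C;print(n,p,np.hypot(*d),np.degrees(np.arctan2(d[1],d[0])))
print("pin top",pin)
# hull world pts radii
w=np.array([onz(s,*q[0],38) for q in c]);print(np.hypot(*(w-C).T).round(),)
x,res=cv2.minEnclosingCircle(w.astype(np.float32));print(x,res)
for n,u,v,z in(("cup",452,130,16),):print(n,f(u,v,z))
print("dropper",onz(s,251,248,40),"tray",onz(s,214,150,18))
E
```

```text
((202.26702880859375, 188.8820037841797), 33.44870376586914) ((202.26019287109375, 188.65692138671875), (65.48296356201172, 65.98827362060547), 58.32442092895508)
C [202.25919841 188.64316654] [583.66534124 156.21708585]
hub [583.54960616 153.11520298]
H [651.6199343  107.43096367] 83.6535261398436 -35.675411875112154
P [469.38233641 108.1846513 ] 123.96660825653717 -157.2032880696607
pin top [ 550.859603   -132.42927912]
[109. 109. 110. 107. 108. 109. 107. 109. 107. 107. 109. 107. 108. 107.
 107. 106. 109. 106. 107. 108. 106. 108. 106. 110. 108. 110. 109. 109.
 110.]
(584.1731567382812, 156.72193908691406) 109.5531005859375
cup [ 6.45666375e+02 -3.51769821e-01]
dropper [390.14504761  -1.39863464] tray [716.3917603  119.84822058]
```

```bash
cat > plan.py <<'E'
# plan from commanded pose [x,y,z,yaw] to world targets -> rows (rounded), prints rows and resulting commanded pose
import numpy as np
def plan(c,targets,nd=3):
    c=np.array(c,float);y=np.radians(c[3])
    X=np.array([np.cos(y),np.sin(y),0]);Y=np.array([np.sin(y),-np.cos(y),0]);Z=np.array([0,0,-1.])
    rows=[]
    for t in targets:
        t=np.array(t,float);d=t[:3]-c[:3];dy=(t[3]-c[3]+180)%360-180
        rows.append([round(float(v),nd)+0. for v in (d@X/250,d@Y/250,d@Z/250,0,0,-dy/180)])
    q=rows[-1];e=c[:3]+250*(q[0]*X+q[1]*Y+q[2]*Z)
    for q in rows:print([int(v) if v==int(v) else v for v in q])
    print("end cmd",e.round(2).tolist(),round(c[3]-180*q[5],2))
E
python3 - <<'E'
from plan import *
import numpy as np
C=np.array([583.8,155.5]);a=np.radians(-125.7)
p=C+78*np.array([np.cos(a),np.sin(a)])
plan([216.277,559.669,201.992,158.869],[[*p,160,234.3],[*p,160,180]])
E
```

```text
[-1.876, -1.28, 0.168, 0, 0, -0.419]
[-1.876, -1.28, 0.168, 0, 0, -0.117]
end cmd [538.38, 92.11, 159.99] 179.93
```

```bash
python3 -m jog '[[-0.94,-0.64,0.08,0,0,-0.2],[-0.94,-0.64,0.08,0,0,-0.2],[-0.94,-0.64,0.08,0,0,-0.2],[-0.94,-0.64,0.08,0,0,-0.2],[-0.94,-0.64,0.08,0,0,-0.2],[-0.94,-0.64,0.08,0,0,-0.2],[-0.94,-0.64,0.08,0,0,-0.2],[-0.94,-0.64,0.08,0,0,-0.2]]' 0.4 20
python3 - <<'E'
from plan import *
C=np.array([583.8,155.5]);a=np.radians(-125.7)
p=C+78*np.array([np.cos(a),np.sin(a)])
plan([216.277,559.669,201.992,158.869],[[*p,160,234.3]]*1)
y=np.radians(158.869)
c=np.array([216.277,559.669])+250*(-.94*np.array([np.cos(y),np.sin(y)])-.64*np.array([np.sin(y),-np.cos(y)]))
print(c)
plan([*c,182,194.87],[[*p,180,234.3]])
E
```

```text
time: 1.1
tool_pos: [378.4, 324.9, 182.0]
tcp_rot: [180.0, -0.0, -165.3]
ft_force: [-0.0, -0.1, -0.2]
finger_gap: 34.2
[-1.876, -1.28, 0.168, 0, 0, -0.419]
end cmd [538.38, 92.11, 159.99] 234.29
[377.7950309  325.70976062]
[-0.381, -1.068, 0.008, 0, 0, -0.219]
end cmd [538.37, 92.1, 180.0] 234.29
```

```bash
python3 -m jog '[[-0.38,-1,0,0,0,-0.219],[-0.38,-1,0,0,0,-0.219],[-0.38,-1,0,0,0,-0.219],[-0.38,-1,0,0,0,-0.219],[-0.38,-1,0,0,0,-0.219],[-0.38,-1,0,0,0,-0.219],[-0.38,-1,0,0,0,-0.219],[-0.38,-1,0,0,0,-0.219]]'
python3 - <<'E'
from h import *
print(r.sense()["tool_pos"],r.sense()["tcp_rot"],r.sense()["joint_pos"])
for n in ("wrist","top"):
    s=r.snapshot(n);cv2.imwrite(f"pics/{n}1.png",s["pixels"][:,:,::-1])
E
```

```text
time: 1.9
tool_pos: [533.8, 109.2, 181.8]
tcp_rot: [179.9, 0.0, -125.8]
ft_force: [-0.4, -0.3, -0.1]
finger_gap: 34.4
[533.83667295 109.21143212 181.76355412] [ 1.79946693e+02  3.06535078e-03 -1.25754449e+02] [ 6.14276411e+00 -4.43793343e-01  9.56252040e+01  3.80329729e-02
  8.48562221e+01 -1.38106210e+02]
```

View pics/wrist1.png

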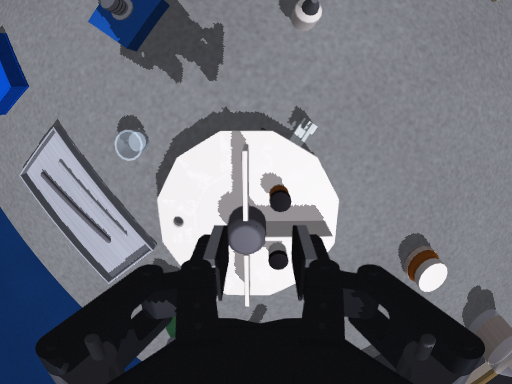

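```bash
cat >> h.py <<'E'
def wray(s,u,v):
    K=s["intrinsics"];E=s["extrinsics"]
    x,y=(u-K[0,2])/K[0,0],(v-K[1,2])/K[1,1];t=np.hypot(x,y);k=np.sin(t)/t if t>1e-9 else 1
    return E[:3,3],E[:3,:3]@np.array([x*k,y*k,np.cos(t)])
def wonz(s,u,v,z):
    o,d=wray(s,u,v);return (o+d*(z-o[2])/d[2])[:2]
E
python3 - <<'E'
from h import *
s=r.snapshot("wrist");im=np.ascontiguousarray(s["pixels"][:,:,::-1]);cv2.imwrite("pics/w1z.png",cv2.resize(im[100:310,140:350],None,fx=2.8,fy=2.8,interpolation=cv2.INTER_CUBIC))
C=np.array([583.8,155.5])
for n,u,v,z in(("hub",246,231,82),("hole",178.5,221.5,38),("point",306,130,35),("wallc end",246,147,79),("pinblock c",122,17,34)):
    p=wonz(s,u,v,z);d=p-C;print(n,p,np.hypot(*d),np.degrees(np.arctan2(d[1],d[0])))
E
```

```text
hub [578.35604186 148.21603001] 9.093563604971976 -126.77402947218492
hole [651.55046311 108.42004478] 82.50240866214017 -34.7955272277257
point [470.36001936 107.21474465] 123.28866570664054 -156.9431728493177
wallc end [528.03365909  79.87339935] 93.96418203317465 -126.4047126952095
pinblock c [ 558.02642835 -124.24915614] 280.9339199070875 -95.26385804044025
```

View pics/w1z.png

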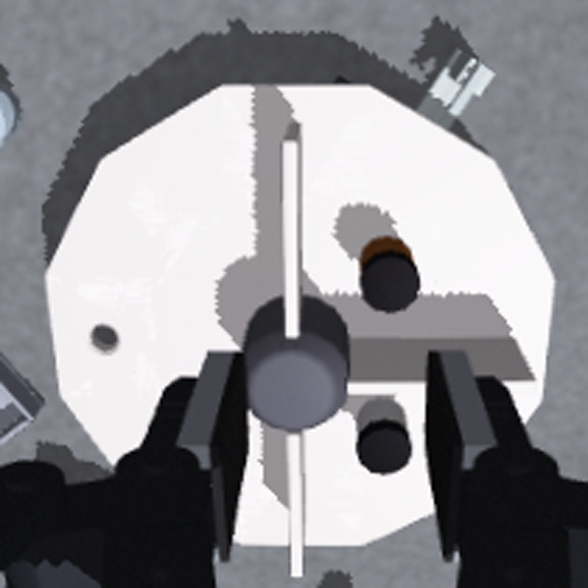

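```bash
python3 - <<'E'
from h import *
from plan import *
s=r.snapshot("wrist")
print(wonz(s,246.4,238.6,82), wonz(s,177.2,220.9,38))
C=np.array([583.8,155.5]);a=np.radians(-126)
p=C+78*np.array([np.cos(a),np.sin(a)])
plan([533.7,109.0,181.8,234.29],[[*p,181.8,234],[*p,51,234]])
# arc turn CW by 121
def at(t,R=78): return C+R*np.array([np.cos(np.radians(t)),np.sin(np.radians(t))])
E
```

```text
[583.17305634 155.54951417] [652.38855341 107.05490575]
[0.044, -0.053, 0, 0, 0, 0.002]
[0.044, -0.053, 0.523, 0, 0, 0.002]
end cmd [538.04, 92.33, 51.05] 233.93
```

```bash
python3 -m jog '[[0.044,-0.053,0,0,0,0.002],[0.044,-0.053,0.15,0,0,0.002],[0.044,-0.053,0.3,0,0,0.002],[0.044,-0.053,0.45,0,0,0.002],[0.044,-0.053,0.523,0,0,0.002],[0.044,-0.053,0.523,0,0,0.002]]'
python3 - <<'E'
from h import *
s=r.snapshot("wrist");im=np.ascontiguousarray(s["pixels"][:,:,::-1]);cv2.imwrite("pics/w2.png",im)
E
```

```text
time: 2.7
tool_pos: [534.6, 92.8, 47.7]
tcp_rot: [179.7, -0.2, -126.0]
ft_force: [-1.3, -0.5, -0.1]
finger_gap: 34.3
```

View pics/w2.png

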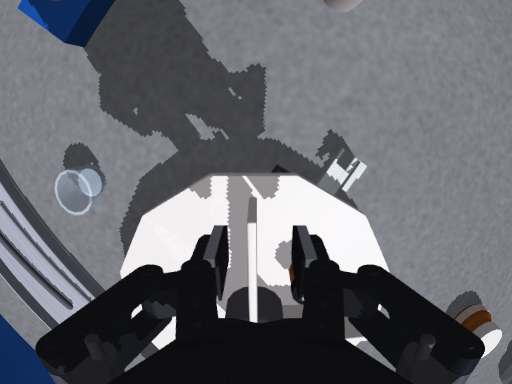

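```bash
python3 - <<'E'
import numpy as np
for f in [1,2,3,4.5,6.5,9,12,16,20,24,28,32,36,40]:
    a=np.radians(f);print(f,[round(78*(np.cos(a)-1)/250,3),round(78*np.sin(a)/250,3),0,0,0,round(f/180,3)])
E
```

```text
1 [np.float64(-0.0), np.float64(0.005), 0, 0, 0, 0.006]
2 [np.float64(-0.0), np.float64(0.011), 0, 0, 0, 0.011]
3 [np.float64(-0.0), np.float64(0.016), 0, 0, 0, 0.017]
4.5 [np.float64(-0.001), np.float64(0.024), 0, 0, 0, 0.025]
6.5 [np.float64(-0.002), np.float64(0.035), 0, 0, 0, 0.036]
9 [np.float64(-0.004), np.float64(0.049), 0, 0, 0, 0.05]
12 [np.float64(-0.007), np.float64(0.065), 0, 0, 0, 0.067]
16 [np.float64(-0.012), np.float64(0.086), 0, 0, 0, 0.089]
20 [np.float64(-0.019), np.float64(0.107), 0, 0, 0, 0.111]
24 [np.float64(-0.027), np.float64(0.127), 0, 0, 0, 0.133]
28 [np.float64(-0.037), np.float64(0.146), 0, 0, 0, 0.156]
32 [np.float64(-0.047), np.float64(0.165), 0, 0, 0, 0.178]
36 [np.float64(-0.06), np.float64(0.183), 0, 0, 0, 0.2]
40 [np.float64(-0.073), np.float64(0.201), 0, 0, 0, 0.222]
```

Partially close first, then a slow start.

```bash
python3 -m jog '[[0,0,0,0,0,0],[0,0,0,0,0,0],[0,0,0,0,0,0]]' 0.16 20
python3 -m jog '[[0,0.005,0,0,0,0.006],[0,0.011,0,0,0,0.011],[0,0.016,0,0,0,0.017],[-0.001,0.024,0,0,0,0.025],[-0.002,0.035,0,0,0,0.036],[-0.004,0.049,0,0,0,0.05],[-0.007,0.065,0,0,0,0.067],[-0.012,0.086,0,0,0,0.089],[-0.019,0.107,0,0,0,0.111],[-0.027,0.127,0,0,0,0.133]]'
```

```text
time: 3.05
tool_pos: [539.4, 92.0, 53.0]
tcp_rot: [-179.9, 0.1, -126.1]
ft_force: [0.4, 0.5, 0.3]
finger_gap: 13.8
time: 4.05
tool_pos: [516.1, 116.2, 51.1]
tcp_rot: [180.0, -0.0, -150.2]
ft_force: [-0.8, 0.8, 0.3]
finger_gap: 13.9
```

```bash
for i in 1 2; do python3 -m jog '[[-0.001,0.022,0,0,0,0.022],[-0.003,0.043,0,0,0,0.044],[-0.007,0.065,0,0,0,0.067],[-0.012,0.086,0,0,0,0.089],[-0.019,0.107,0,0,0,0.111],[-0.027,0.127,0,0,0,0.133],[-0.037,0.146,0,0,0,0.156],[-0.047,0.165,0,0,0,0.178],[-0.06,0.183,0,0,0,0.2],[-0.073,0.201,0,0,0,0.222]]'; done
python3 - <<'E'
from h import *
for n in("wrist","top"):
    s=r.snapshot(n);im=np.ascontiguousarray(s["pixels"][:,:,::-1]);cv2.imwrite(f"pics/{n}3.png",im if n=="wrist" else cv2.resize(im[145:245,160:320],None,fx=5,fy=5,interpolation=cv2.INTER_CUBIC))
E
```

```text
time: 5.05
tool_pos: [506.9, 168.9, 51.2]
tcp_rot: [-180.0, -0.0, 169.8]
ft_force: [-0.0, 0.4, 0.3]
finger_gap: 13.6
time: 6.05
tool_pos: [533.7, 215.2, 51.1]
tcp_rot: [-180.0, -0.0, 129.8]
ft_force: [-0.0, 0.3, -0.1]
finger_gap: 13.6
```

View pics/wrist3.png

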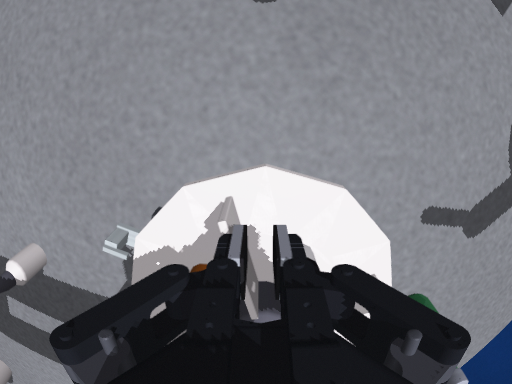

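View pics/top3.png

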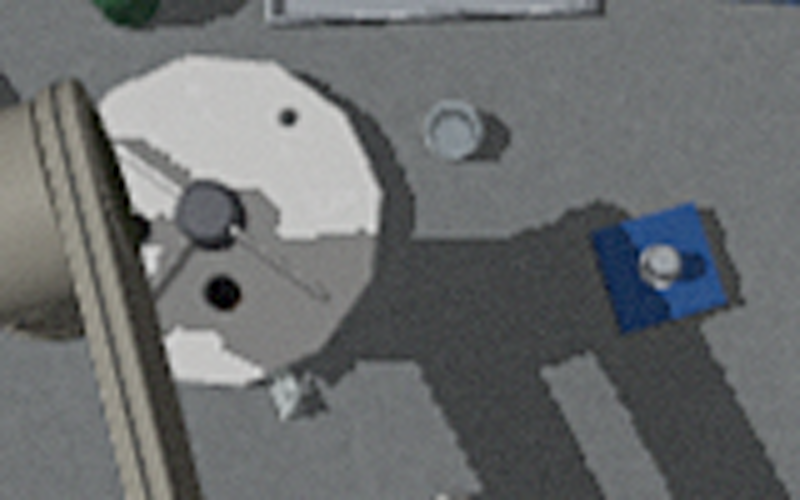

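```bash
python3 - <<'E'
from h import *
print(r.sense()["tool_pos"],r.sense()["ft_force"],r.sense()["time"])
s=r.snapshot("scene");im=np.ascontiguousarray(s["pixels"][:,:,::-1]);cv2.imwrite(f"pics/s4.png",cv2.resize(im[90:240,190:390],None,fx=4,fy=4,interpolation=cv2.INTER_CUBIC))
s=r.snapshot("wrist");im=np.ascontiguousarray(s["pixels"][:,:,::-1]);cv2.imwrite(f"pics/w4.png",cv2.resize(im[150:350,90:400],None,fx=2.5,fy=2.5,interpolation=cv2.INTER_CUBIC))
C=np.array([583.5,155.5])
def wproj(s,p):
    E=s["extrinsics"];c=E[:3,:3].T@(np.asarray(p,float)-E[:3,3]);t=np.arctan2(np.hypot(c[0],c[1]),c[2]);f=s["intrinsics"][0,0]*t/np.hypot(c[0],c[1]);return s["intrinsics"][:2,2]+f*c[:2]
for a,rr,z in((144,92,79),(144,22,79),(144,92,38),(133,78,51),(54,92,79)):
    print(a,rr,z,wproj(s,[*(C+rr*np.array([np.cos(np.radians(a)),np.sin(np.radians(a))])),z]))
E
```

```text
[533.98031322 215.30017309  51.21957082] [ 0.18296511 -0.06614312  0.31822034] 6.15
144 92 79 [217.3881304  217.97370296]
144 22 79 [250.95336797 315.69793258]
144 92 38 [225.64190466 193.20680942]
133 78 51 [252.98800072 217.1180117 ]
54 92 79 [392.19249281 306.37930384]
```

View pics/s4.png

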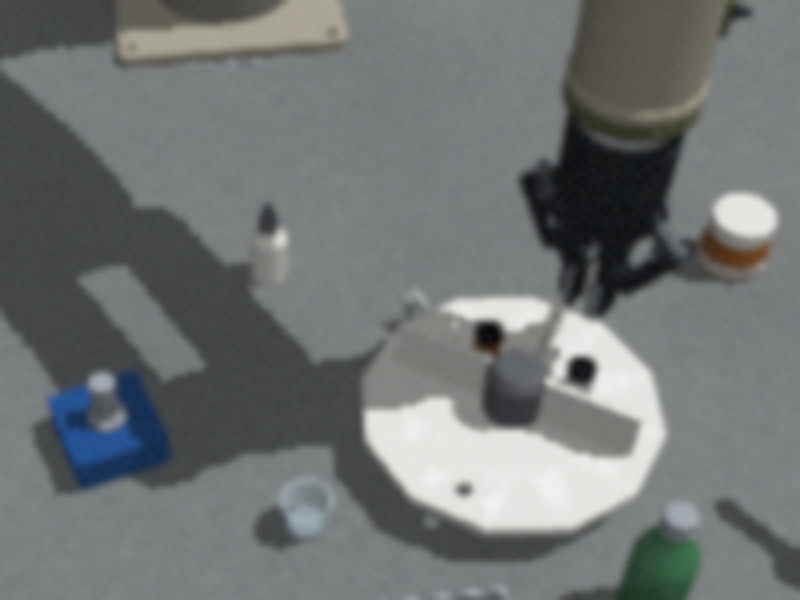

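View pics/w4.png

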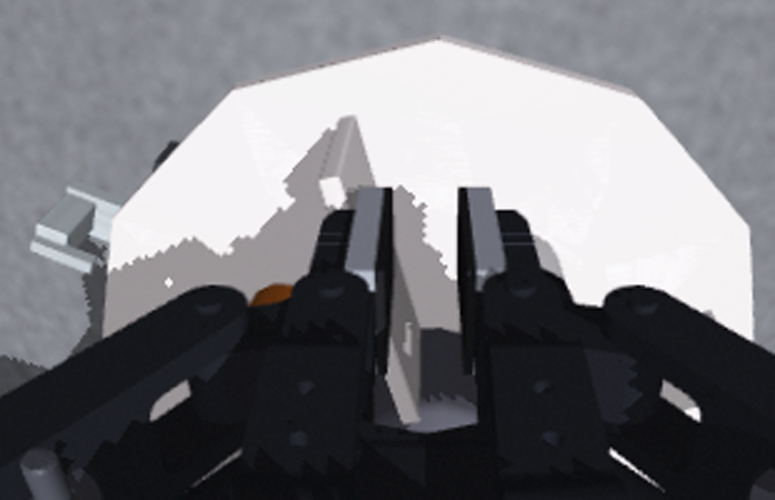

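```bash
python3 - <<'E'
from h import *
s=r.snapshot("scene")
p=r.sense()["tool_pos"]
for z in (40,51,70,90): print(z,(proj(s,[p[0],p[1],z])-[190,90])*4)
C=np.array([583.5,155.5])
for a,rr,z in((144,92,79),(144,92,38),(54,92,79),(-126,92,79)):
    print(a,rr,z,(proj(s,[*(C+rr*np.array([np.cos(np.radians(a)),np.sin(np.radians(a))])),z])-[190,90])*4)
im=np.ascontiguousarray(s["pixels"][:,:,::-1]);cv2.imwrite(f"pics/s5.png",cv2.resize(im[140:200,300:380],None,fx=9,fy=9,interpolation=cv2.INTER_CUBIC))
print(r.sense()["time"])
E
```

```text
40 [572.83380209 339.36486113]
51 [575.08782819 329.51270373]
70 [579.06973422 312.10812931]
90 [583.38710833 293.23725229]
144 92 79 [565.68397041 280.24468986]
144 92 38 [557.69429921 317.87204331]
54 92 79 [641.48301739 413.02732354]
-126 92 79 [398.01733892 316.98997631]
6.3
```

View pics/s5.png

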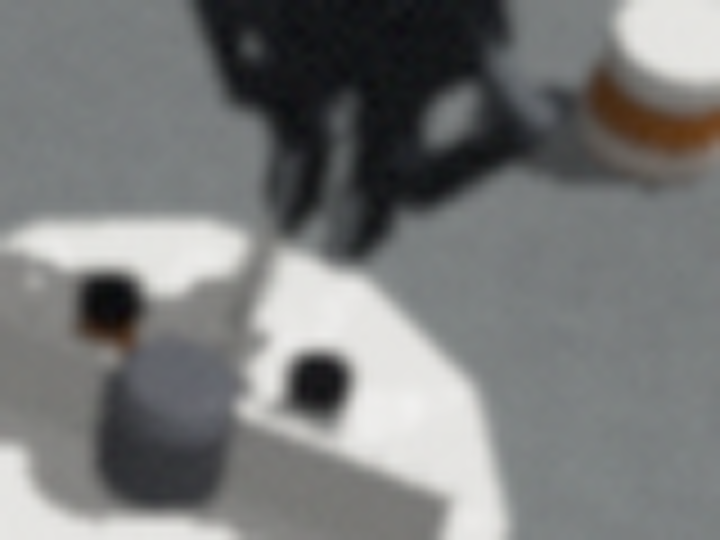

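```bash
python3 -m jog '[[0,-0.005,0,0,0,-0.006],[0,-0.011,0,0,0,-0.011],[0,-0.016,0,0,0,-0.017],[-0.001,-0.024,0,0,0,-0.025],[-0.002,-0.035,0,0,0,-0.036],[-0.004,-0.049,0,0,0,-0.05]]'
python3 - <<'E'
from h import *
s=r.snapshot("wrist");im=np.ascontiguousarray(s["pixels"][:,:,::-1]);cv2.imwrite(f"pics/w6.png",cv2.resize(im[150:350,90:400],None,fx=2.5,fy=2.5,interpolation=cv2.INTER_CUBIC))
print(r.sense()["ft_force"],r.sense()["tool_pos"])
E
```

```text
time: 6.9
tool_pos: [524.9, 206.2, 51.3]
tcp_rot: [180.0, 0.0, 139.2]
ft_force: [0.6, 0.6, 0.2]
finger_gap: 13.6
[0.02512985 0.25859219 0.31869756] [524.57946012 205.77881577  51.18543512]
```

View pics/w6.png

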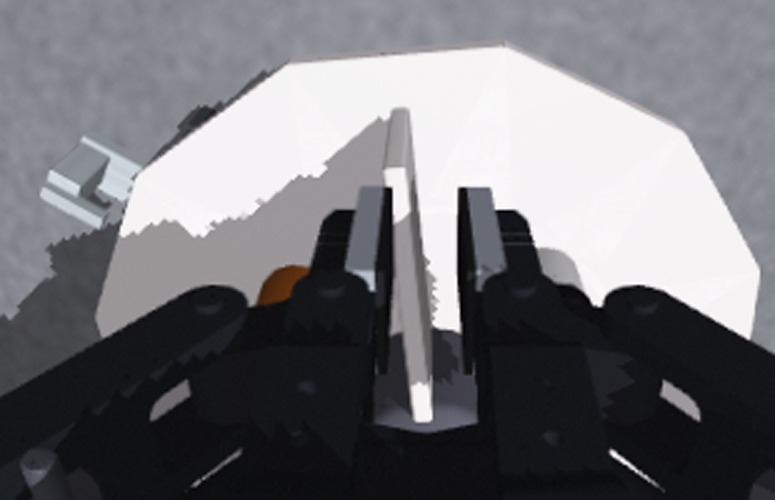

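```bash
python3 -m jog '[[0,-0.019,0,0,0,-0.019],[0,-0.019,0,0,0,-0.019],[0,-0.019,0.02,0,0,-0.019],[0,-0.019,0.04,0,0,-0.019],[0,-0.019,0.04,0,0,-0.019]]' 0.4
python3 - <<'E'
from h import *
s=r.snapshot("wrist");im=np.ascontiguousarray(s["pixels"][:,:,::-1]);cv2.imwrite(f"pics/w7.png",cv2.resize(im[150:350,90:400],None,fx=2.5,fy=2.5,interpolation=cv2.INTER_CUBIC))
print(r.sense()["ft_force"],r.sense()["tool_pos"])
s=r.snapshot("scene");im=np.ascontiguousarray(s["pixels"][:,:,::-1]);cv2.imwrite(f"pics/s7.png",cv2.resize(im[130:210,290:390],None,fx=7,fy=7,interpolation=cv2.INTER_CUBIC))
E
```

```text
time: 7.45
tool_pos: [521.1, 202.5, 39.9]
tcp_rot: [-179.9, -0.1, 142.5]
ft_force: [-0.3, -0.5, -0.9]
finger_gap: 34.4
[-0.00393292 -0.34366587  0.68422025] [521.32605688 202.58916724  40.35016967]
```

View pics/w7.png

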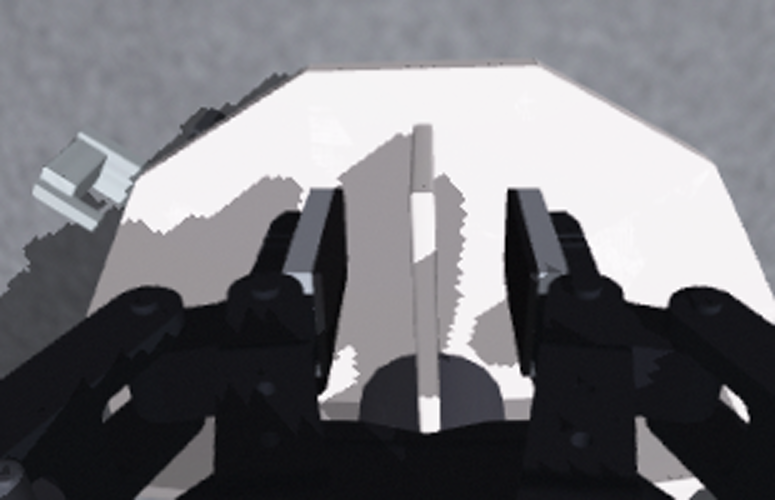

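View pics/s7.png

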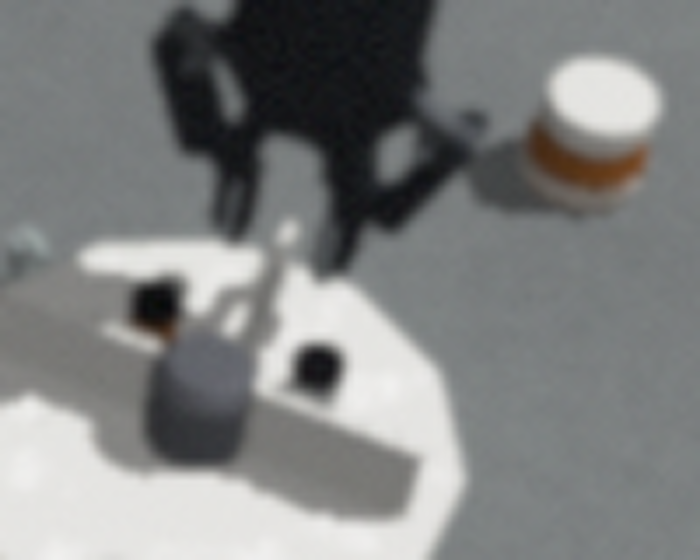

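```bash
python3 - <<'E'
from h import *
s=r.snapshot("scene")
for z in (40,55,65,75,85): print(z,proj(s,[521.3,202.6,z]))
w=r.snapshot("wrist")
o,d=wray(w,90+425/2.5,150+187/2.5)
# intersect with plane r: tool x = +11 outer edge
ax=np.array([np.cos(np.radians(142.5)),np.sin(np.radians(142.5))])
t=((np.array([521.3,202.6])+11*ax-o[:2])@ax)/(d[:2]@ax);print(o,o+t*d)
E
```

```text
40 [328.23067238 172.22120815]
55 [328.94072908 168.8451812 ]
65 [329.42298329 166.5522612 ]
75 [329.91253208 164.2246585 ]
85 [330.40954221 161.86158019]
[463.12492618 247.40232206 212.21376101] [512.80298282 209.59594757  76.52995764]
```

```bash
python3 -m jog '[[0,0,0.004,0,0,0],[0,0,0.008,0,0,0],[0,0,0.012,0,0,0],[0,0,0.012,0,0,0]]'; python3 -m jog '[[0,0,0.004,0,0,0],[0,0,0.008,0,0,0],[0,0,0.012,0,0,0],[0,0,0.012,0,0,0]]'
python3 - <<'E'
from h import *
s=r.snapshot("wrist");im=np.ascontiguousarray(s["pixels"][:,:,::-1]);cv2.imwrite(f"pics/w8.png",cv2.resize(im[150:350,90:400],None,fx=2.5,fy=2.5,interpolation=cv2.INTER_CUBIC))
print(r.sense()["ft_force"],r.sense()["tool_pos"])
E
```

```text
time: 8.05
tool_pos: [521.8, 202.6, 38.1]
tcp_rot: [-180.0, -0.0, 142.5]
ft_force: [-0.3, -0.6, 0.2]
finger_gap: 34.2
time: 8.45
tool_pos: [521.8, 202.6, 35.0]
tcp_rot: [-180.0, -0.0, 142.5]
ft_force: [-0.1, -0.6, 0.4]
finger_gap: 34.5
[ 0.20491025 -0.36168216  0.11446053] [521.858774   202.64887756  35.11595234]
```

View pics/w8.png

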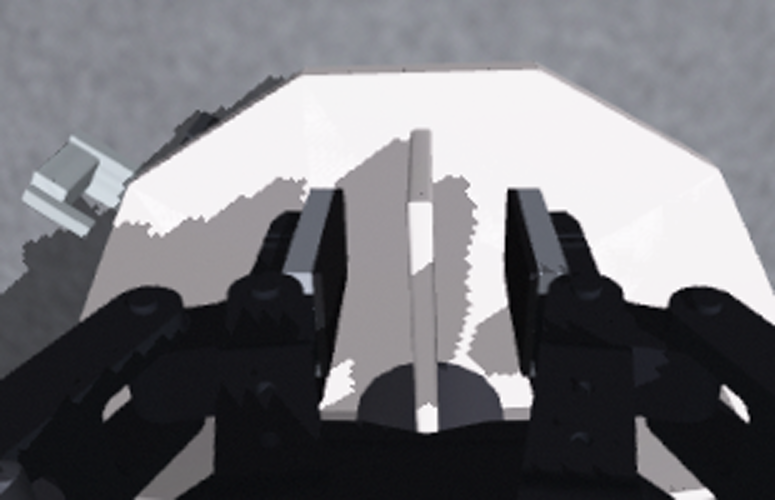

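```bash
python3 -m jog '[[0,0,0.008,0,0,0],[0,0,0.016,0,0,0],[0,0,0.024,0,0,0],[0,0,0.024,0,0,0]]'; python3 -m jog '[[0,0,0.008,0,0,0],[0,0,0.016,0,0,0],[0,0,0.024,0,0,0],[0,0,0.032,0,0,0],[0,0,0.04,0,0,0],[0,0,0.04,0,0,0]]'
python3 - <<'E'
from h import *
s=r.snapshot("wrist");im=np.ascontiguousarray(s["pixels"][:,:,::-1]);cv2.imwrite(f"pics/w9.png",cv2.resize(im[150:350,90:400],None,fx=2.5,fy=2.5,interpolation=cv2.INTER_CUBIC))
print(r.sense()["ft_force"],r.sense()["tool_pos"])
E
```

```text
time: 8.9
tool_pos: [521.6, 202.6, 28.7]
tcp_rot: [-180.0, -0.0, 142.5]
ft_force: [-0.4, 1.0, -0.5]
finger_gap: 34.2
time: 9.5
tool_pos: [521.6, 202.6, 18.8]
tcp_rot: [-180.0, -0.0, 142.5]
ft_force: [0.2, 0.2, -0.3]
finger_gap: 34.0
[ 0.41565119 -0.17622423  0.28657205] [521.75079988 202.6216733   19.00513685]
```

View pics/w9.png

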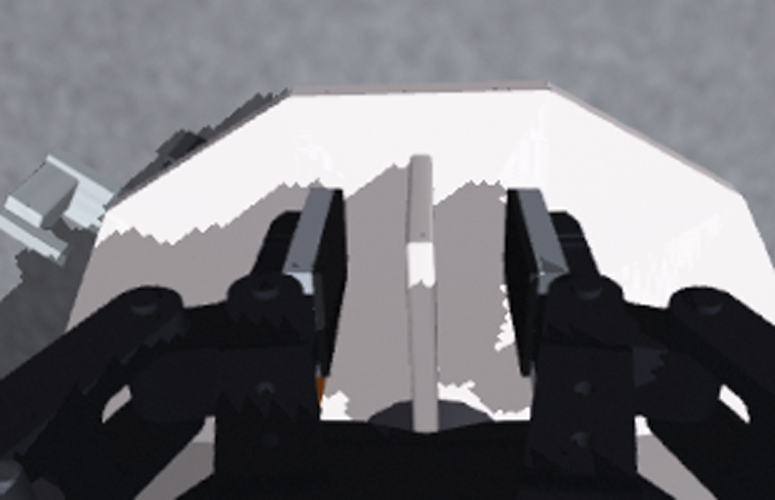

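```bash
python3 -m jog '[[0,0,-0.1,0,0,0],[0,0,-0.17,0,0,0],[-0.003,-0.043,-0.17,0,0,-0.044],[-0.012,-0.086,-0.17,0,0,-0.089],[-0.027,-0.127,-0.17,0,0,-0.133],[-0.047,-0.165,-0.17,0,0,-0.178],[-0.073,-0.201,-0.17,0,0,-0.222],[-0.103,-0.232,-0.17,0,0,-0.267],[-0.138,-0.259,-0.17,0,0,-0.311],[-0.175,-0.28,-0.17,0,0,-0.356]]'
python3 -m jog '[[-0.003,-0.043,0,0,0,-0.044],[-0.012,-0.086,0,0,0,-0.089],[-0.027,-0.127,0,0,0,-0.133],[-0.035,-0.143,0,0,0,-0.152],[-0.035,-0.143,0,0,0,-0.152]]'
python3 - <<'E'
from h import *
s=r.snapshot("wrist");im=np.ascontiguousarray(s["pixels"][:,:,::-1]);cv2.imwrite(f"pics/w10.png",cv2.resize(im[150:350,90:400],None,fx=2.5,fy=2.5,interpolation=cv2.INTER_CUBIC))
s=r.snapshot("top")
print("spray",onz(s,184,135,115))
E
```

```text
time: 10.55
tool_pos: [514.1, 120.1, 62.0]
tcp_rot: [-180.0, 0.0, -153.1]
ft_force: [0.2, -0.2, 0.4]
finger_gap: 34.2
time: 11.05
tool_pos: [538.4, 92.0, 62.0]
tcp_rot: [-180.0, 0.0, -126.1]
ft_force: [-0.6, -0.6, 0.1]
finger_gap: 34.0
spray [743.76729494 205.04404186]
```

View pics/w10.png

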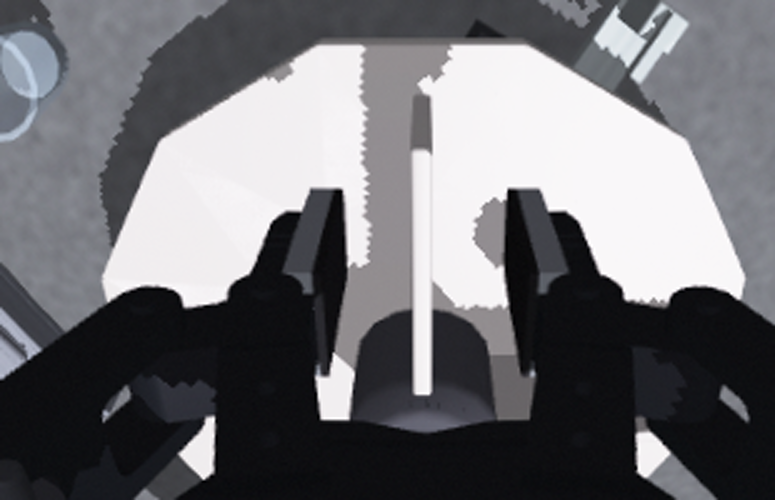

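```bash
python3 -m jog '[[0,0,0.06,0,0,0],[0,0,0.12,0,0,0],[0,0,0.172,0,0,0],[0,0,0.172,0,0,0]]' 
python3 -m jog '[[0,0,0,0,0,0],[0,0,0,0,0,0],[0,0,0,0,0,0]]' 0.16
python3 -m jog '[[0,0.005,0,0,0,0.006],[0,0.011,0,0,0,0.011],[0,0.016,0,0,0,0.017],[-0.001,0.022,0,0,0,0.022],[-0.001,0.027,0,0,0,0.028],[-0.001,0.027,0,0,0,0.028]]'
python3 - <<'E'
from h import *
s=r.snapshot("wrist");im=np.ascontiguousarray(s["pixels"][:,:,::-1]);cv2.imwrite(f"pics/w11.png",cv2.resize(im[150:350,90:400],None,fx=2.5,fy=2.5,interpolation=cv2.INTER_CUBIC))
E
```

```text
time: 11.55
tool_pos: [534.9, 92.4, 15.1]
tcp_rot: [179.7, -0.2, -126.1]
ft_force: [0.1, -0.5, 0.2]
finger_gap: 34.2
time: 11.85
tool_pos: [538.5, 92.5, 19.5]
tcp_rot: [-179.9, 0.1, -126.1]
ft_force: [-0.9, -0.2, -0.4]
finger_gap: 14.1
time: 12.45
tool_pos: [532.5, 96.8, 18.8]
tcp_rot: [-180.0, 0.0, -131.2]
ft_force: [1.3, -0.6, -0.2]
finger_gap: 13.9
```

View pics/w11.png

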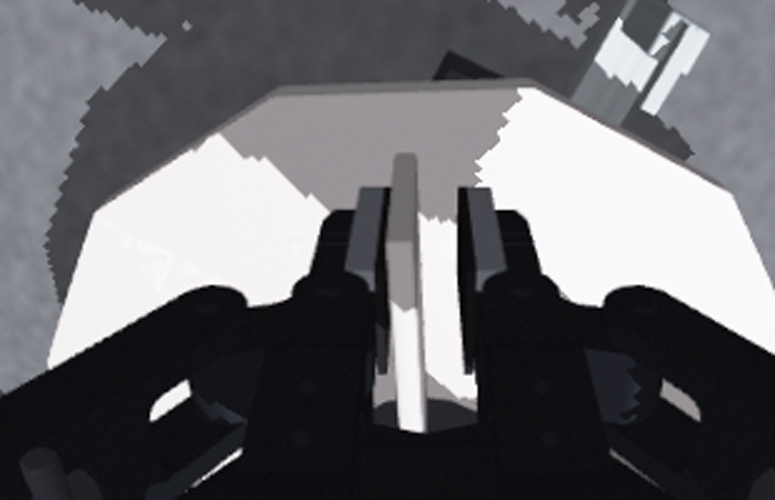

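```bash
for i in 1 2; do python3 -m jog '[[-0.001,0.022,0,0,0,0.022],[-0.003,0.043,0,0,0,0.044],[-0.007,0.065,0,0,0,0.067],[-0.012,0.086,0,0,0,0.089],[-0.019,0.107,0,0,0,0.111],[-0.027,0.127,0,0,0,0.133],[-0.037,0.146,0,0,0,0.156],[-0.047,0.165,0,0,0,0.178],[-0.06,0.183,0,0,0,0.2],[-0.073,0.201,0,0,0,0.222]]'; done
python3 -m jog '[[-0.001,0.022,0,0,0,0.022],[-0.003,0.043,0,0,0,0.044],[-0.007,0.065,0,0,0,0.067],[-0.012,0.086,0,0,0,0.089],[-0.019,0.107,0,0,0,0.111],[-0.027,0.127,0,0,0,0.133],[-0.037,0.146,0,0,0,0.156],[-0.042,0.156,0,0,0,0.167],[-0.042,0.156,0,0,0,0.167]]'
python3 - <<'E'
from h import *
s=r.snapshot("wrist");im=np.ascontiguousarray(s["pixels"][:,:,::-1]);cv2.imwrite(f"pics/w12.png",cv2.resize(im[100:350,60:430],None,fx=2.1,fy=2.1,interpolation=cv2.INTER_CUBIC))
s=r.snapshot("top");im=np.ascontiguousarray(s["pixels"][:,:,::-1]);cv2.imwrite(f"pics/t12.png",cv2.resize(im[145:245,160:320],None,fx=5,fy=5,interpolation=cv2.INTER_CUBIC))
E
```

```text
time: 13.5
tool_pos: [506.6, 143.4, 18.7]
tcp_rot: [-180.0, -0.0, -171.2]
ft_force: [1.4, -1.4, -0.1]
finger_gap: 13.7
time: 14.5
tool_pos: [516.4, 195.8, 18.4]
tcp_rot: [-179.9, -0.0, 148.8]
ft_force: [0.0, -1.5, 0.8]
finger_gap: 13.6
time: 15.4
tool_pos: [545.6, 224.0, 18.2]
tcp_rot: [-179.9, -0.0, 118.9]
ft_force: [-0.8, -0.4, -0.4]
finger_gap: 13.5
```

View pics/w12.png

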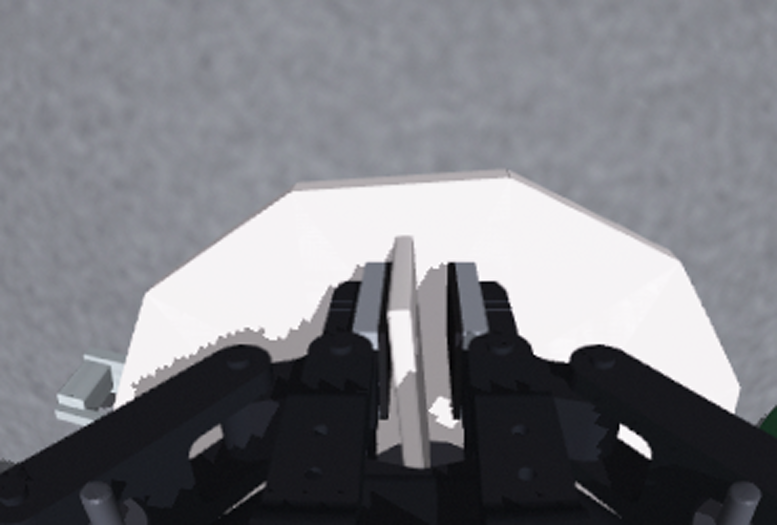

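View pics/t12.png

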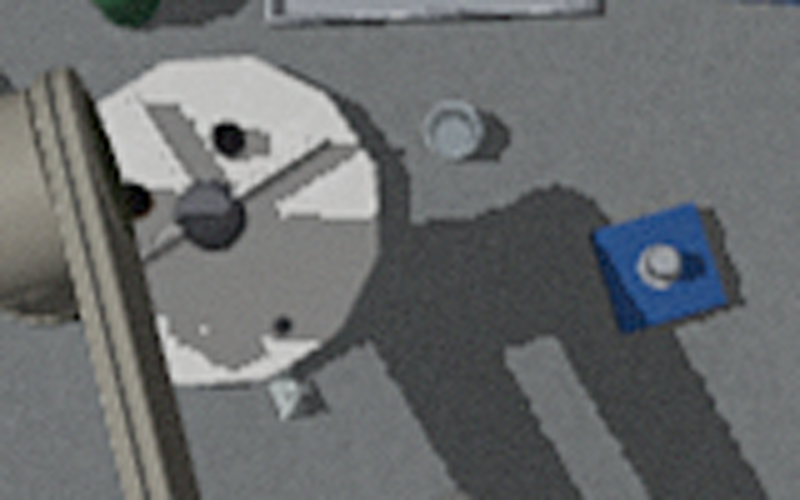

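```bash
python3 - <<'E'
from h import *
s=r.snapshot("top");C=np.array([583.5,155.5])
f=lambda u,v,z:onz(s,160+(u+.5)/5-.5,145+(v+.5)/5-.5,z)
for n,p in(("hole",f(283,326,38)),("ptr",f(286,396,35))):
    d=p-C;print(n,p,np.hypot(*d),np.degrees(np.arctan2(d[1],d[0])))
E
```

```text
hole [514.01598724 110.57462493] 82.74247611890745 -147.1150284988637
ptr [468.74112077 108.83279383] 123.88473874286542 -157.87066507912715
```

```bash
python3 -m jog '[[-0.001,0.016,0,0,0,0.017],[-0.002,0.032,0,0,0,0.034],[-0.004,0.046,0,0,0,0.047],[-0.005,0.054,0,0,0,0.056],[-0.005,0.054,0,0,0,0.056]]'
python3 -m jog '[[0,-0.012,0,0,0,-0.01],[0,-0.012,-0.1,0,0,-0.01],[0,-0.012,-0.3,0,0,-0.01],[0,-0.012,-0.45,0,0,-0.01],[0,-0.012,-0.45,0,0,-0.01]]' 0.5
python3 - <<'E'
from h import *
s=r.snapshot("wrist");im=np.ascontiguousarray(s["pixels"][:,:,::-1]);cv2.imwrite(f"pics/w13.png",im)
s=r.snapshot("top");im=np.ascontiguousarray(s["pixels"][:,:,::-1]);cv2.imwrite(f"pics/t13.png",cv2.resize(im[145:245,160:320],None,fx=5,fy=5,interpolation=cv2.INTER_CUBIC))
E
```

```text
time: 16.05
tool_pos: [558.3, 229.3, 18.6]
tcp_rot: [-180.0, 0.0, 108.8]
ft_force: [0.1, -0.6, -0.3]
finger_gap: 13.8
time: 16.55
tool_pos: [560.1, 229.7, 139.3]
tcp_rot: [179.3, 0.0, 110.7]
ft_force: [1.7, 1.0, -0.5]
finger_gap: 42.7
```

View pics/w13.png

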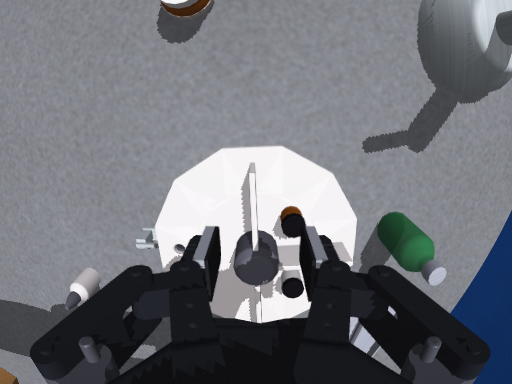

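View pics/t13.png

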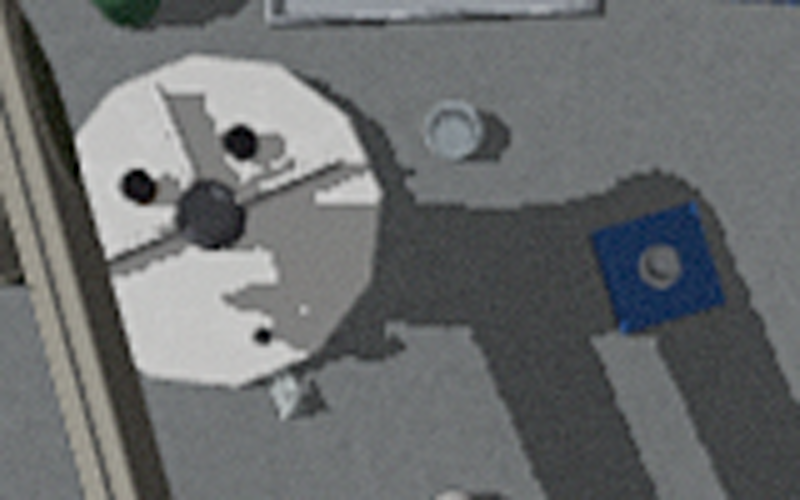

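```bash
python3 - <<'E'
from h import *
from plan import *
s=r.snapshot("top");C=np.array([583.5,155.5])
f=lambda u,v,z:onz(s,160+(u+.5)/5-.5,145+(v+.5)/5-.5,z)
for n,p in(("hole",f(263,335,38)),("ptr",f(286,396,35))):
    d=p-C;print(n,p,np.hypot(*d),np.degrees(np.arctan2(d[1],d[0])))
print("pin",f(660,266,70))
q=r.sense();print(q["tool_pos"],q["tcp_rot"])
plan([*q["tool_pos"][:3],q["tcp_rot"][2]],[[550,-20,130,66],[550,-133,130,22.5]])
E
```

```text
hole [508.27798124 123.55780839] 81.72304272201612 -156.99203684768716
ptr [468.74112077 108.83279383] 123.88473874286542 -157.87066507912715
pin [ 547.90477771 -131.97028115]
[555.53161258 228.24160749 131.12531705] [1.79980896e+02 6.62767021e-03 1.10671196e+02]
[-0.921, -0.371, 0.005, 0, 0, 0.248]
[-1.344, -0.531, 0.005, 0, 0, 0.49]
end cmd [549.94, -132.99, 129.88] 22.47
```

```bash
python3 -m jog '[[-0.92,-0.37,0,0,0,0.25],[-0.92,-0.37,0,0,0,0.25],[-0.92,-0.37,0,0,0,0.25],[-0.92,-0.37,0,0,0,0.25],[-0.92,-0.37,0,0,0,0.25],[-0.92,-0.37,0,0,0,0.25],[-0.92,-0.37,0,0,0,0.25]]'
python3 - <<'E'
from h import *
from plan import *
q=r.sense();print(q["tool_pos"],q["tcp_rot"])
plan([*q["tool_pos"][:3],q["tcp_rot"][2]],[[549.5,-133,120,22.5]])
E
```

```text
time: 17.4
tool_pos: [548.6, -20.9, 129.2]
tcp_rot: [-179.8, 0.1, 65.5]
ft_force: [-0.1, 0.1, 0.1]
finger_gap: 42.6
[548.59602055 -20.92436306 129.15280667] [-1.79814193e+02  5.35716411e-02  6.54549676e+01]
[-0.406, 0.19, 0.037, 0, 0, 0.239]
end cmd [549.64, -132.98, 119.9] 22.43
```

```bash
python3 -m jog '[[-0.406,0.19,0.036,0,0,0.239],[-0.406,0.19,0.036,0,0,0.239],[-0.406,0.19,0.036,0,0,0.239],[-0.406,0.19,0.036,0,0,0.239],[-0.406,0.19,0.036,0,0,0.239],[-0.406,0.19,0.036,0,0,0.239],[-0.406,0.19,0.036,0,0,0.239]]' 0.5
python3 - <<'E'
from h import *
s=r.snapshot("wrist");im=np.ascontiguousarray(s["pixels"][:,:,::-1]);cv2.imwrite(f"pics/w14.png",im)
s=r.snapshot("scene");im=np.ascontiguousarray(s["pixels"][:,:,::-1]);cv2.imwrite(f"pics/s14.png",cv2.resize(im[150:230,180:280],None,fx=7,fy=7,interpolation=cv2.INTER_CUBIC))
q=r.sense();print(q["tool_pos"],q["tcp_rot"])
E
```

```text
time: 18.1
tool_pos: [551.1, -130.4, 121.3]
tcp_rot: [-179.9, 0.1, 23.0]
ft_force: [-0.0, 0.2, -0.3]
finger_gap: 42.5
[ 551.2622873  -130.73691054  121.71323412] [-1.79965192e+02  3.55410345e-02  2.29116534e+01]
```

View pics/w14.png

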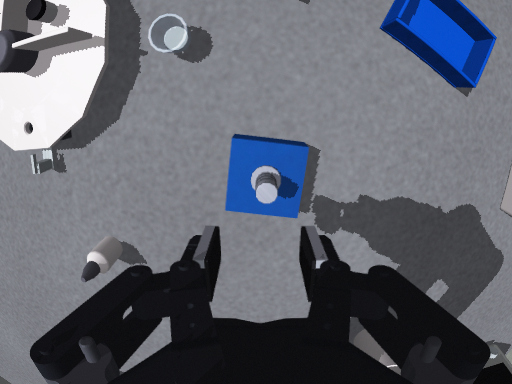

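View pics/s14.png

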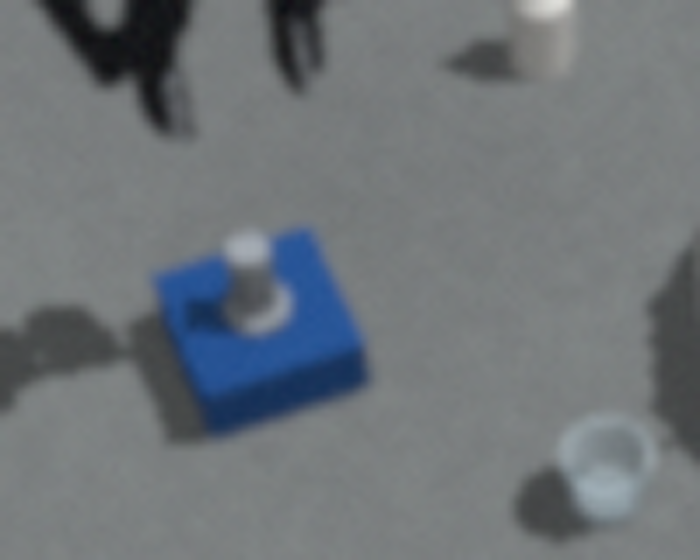

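```bash
python3 - <<'E'
from h import *
from plan import *
w=r.snapshot("wrist");im=np.ascontiguousarray(w["pixels"][:,:,::-1]);cv2.imwrite(f"pics/w15.png",cv2.resize(im[120:230,210:330],None,fx=5,fy=5,interpolation=cv2.INTER_CUBIC))
print(wonz(w,266,193,70),wonz(w,265.5,180,34))
hsv=cv2.cvtColor(im,cv2.COLOR_BGR2HSV)
m=((hsv[...,1]>140)&(hsv[...,0]>95)&(hsv[...,0]<125)).astype(np.uint8);m[:120]=0;m[230:]=0;m[:,:210]=0;m[:,330:]=0
c=max(cv2.findContours(m,0,2)[0],key=cv2.contourArea);b=cv2.minAreaRect(c);print(b,wonz(w,*b[0],28))
C=np.array([583.5,155.5])
for n,u,v,z in(("hole",28,127.5,38),("ptr",44,161,35)):
    p=wonz(w,u,v,z);d=p-C;print(n,p,np.hypot(*d),np.degrees(np.arctan2(d[1],d[0])))
q=r.sense();print(q["tool_pos"],q["tcp_rot"])
E
```

```text
[ 553.43393347 -135.97649799] [ 553.81764513 -136.05880098]
((265.8475341796875, 175.87197875976562), (77.41250610351562, 76.86035919189453), 6.340191841125488) [ 556.04066151 -135.56865411]
hole [511.03047713 122.15042124] 79.77484659233681 -155.2886969952867
ptr [481.87399118  92.28510225] 119.6827847485624 -148.11695683959974
[ 551.35188567 -130.89578822  121.90788609] [-1.79980374e+02  2.10232531e-02  2.28501885e+01]
```

View pics/w15.png

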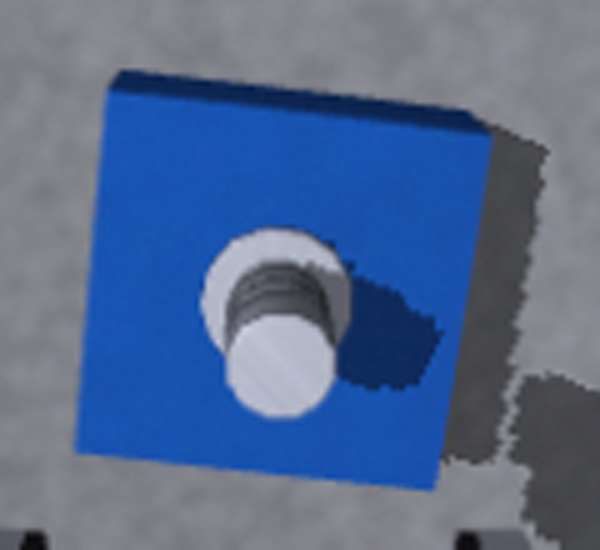

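```bash
python3 -m jog '[[0,0.019,0,0,0,0],[0,0.019,0.1,0,0,0],[0,0.019,0.2,0,0,0],[0,0.019,0.24,0,0,0],[0,0.019,0.24,0,0,0],[0,0.019,0.24,0,0,0]]'
python3 - <<'E'
from h import *
w=r.snapshot("wrist");im=np.ascontiguousarray(w["pixels"][:,:,::-1]);cv2.imwrite(f"pics/w16.png",cv2.resize(im[130:330,140:380],None,fx=3.2,fy=3,interpolation=cv2.INTER_CUBIC))
q=r.sense();print(q["tool_pos"],q["tcp_rot"])
E
```

```text
time: 18.85
tool_pos: [553.7, -136.1, 63.0]
tcp_rot: [180.0, -0.0, 22.6]
ft_force: [0.8, -0.2, 0.0]
finger_gap: 42.6
[ 554.23428384 -136.30291011   63.66151621] [ 1.79925787e+02 -8.24038223e-02  2.26241166e+01]
```

View pics/w16.png

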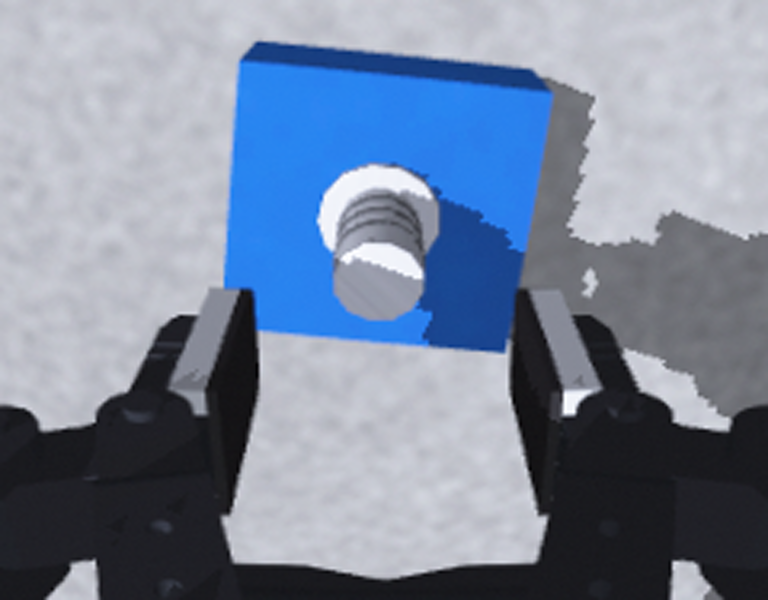

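```bash
python3 - <<'E'
from h import *
w=r.snapshot("wrist")
q=r.sense();print(q["tool_pos"],q["tcp_rot"])
y=np.radians(q["tcp_rot"][2]);X=np.array([np.cos(y),np.sin(y)]);Y=np.array([np.sin(y),-np.cos(y)])
for u,v,z in((258.75,224.3,70),(140+379/3.2,130+213/3,34)):
    p=wonz(w,u,v,z);d=p-q["tool_pos"][:2];print(p,d@X,d@Y)
E
```

```text
[ 554.44837826 -136.31994066   63.92661343] [ 1.79905783e+02 -1.07467224e-01  2.26234273e+01]
[ 553.69877191 -136.71127461] -0.8424619075436207 0.0728688254680537
[ 555.4182179 -135.6576168] 1.14999135677072 -0.23828912685981368
```

```bash
python3 -m jog '[[0,0,0.08,0,0,0],[0,0,0.15,0,0,0],[0,0,0.19,0,0,0],[0,0,0.212,0,0,0],[0,0,0.212,0,0,0],[0,0,0.212,0,0,0]]'
python3 - <<'E'
from h import *
w=r.snapshot("wrist");im=np.ascontiguousarray(w["pixels"][:,:,::-1]);cv2.imwrite(f"pics/w17.png",cv2.resize(im[130:330,140:380],None,fx=3.2,fy=3,interpolation=cv2.INTER_CUBIC))
w=r.snapshot("scene");im=np.ascontiguousarray(w["pixels"][:,:,::-1]);cv2.imwrite(f"pics/s17.png",cv2.resize(im[150:230,180:280],None,fx=7,fy=7,interpolation=cv2.INTER_CUBIC))
E
```

```text
time: 19.55
tool_pos: [553.9, -136.2, 10.2]
tcp_rot: [180.0, -0.1, 22.6]
ft_force: [1.4, -0.1, -0.4]
finger_gap: 42.8
```

View pics/w17.png

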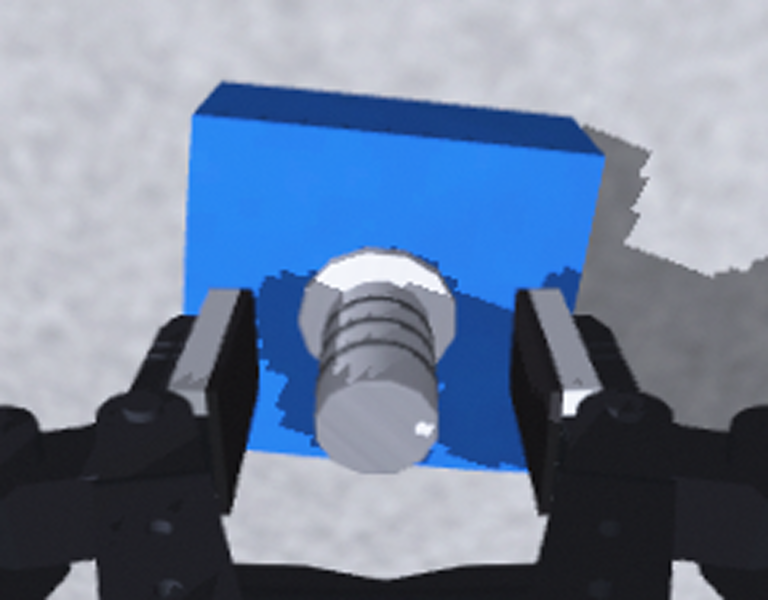

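View pics/s17.png

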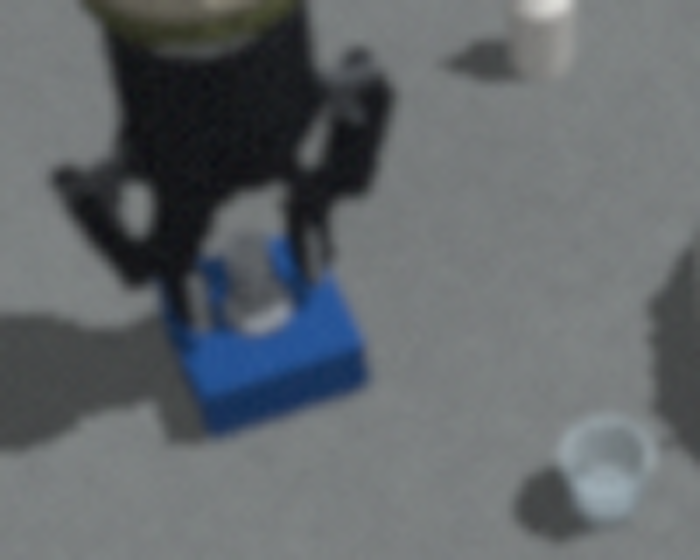

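```bash
python3 -m jog '[[0,0,0,0,0,0],[0,0,0,0,0,0],[0,0,0,0,0,0],[0,0,0,0,0,0],[0,0,0,0,0,0]]' 0.1 40
python3 -m jog '[[0,0,-0.004,0,0,0],[0,0,-0.02,0,0,0],[0,0,-0.06,0,0,0],[0,0,-0.12,0,0,0],[0,0,-0.2,0,0,0],[0,0,-0.24,0,0,0],[0,0,-0.24,0,0,0]]'
python3 - <<'E'
from h import *
w=r.snapshot("wrist");im=np.ascontiguousarray(w["pixels"][:,:,::-1]);cv2.imwrite(f"pics/w18.png",cv2.resize(im[130:330,140:380],None,fx=3.2,fy=3,interpolation=cv2.INTER_CUBIC))
w=r.snapshot("scene");im=np.ascontiguousarray(w["pixels"][:,:,::-1]);cv2.imwrite(f"pics/s18.png",cv2.resize(im[130:210,180:280],None,fx=7,fy=7,interpolation=cv2.INTER_CUBIC))
E
```

```text
time: 20.15
tool_pos: [553.8, -136.1, 9.9]
tcp_rot: [180.0, -0.0, 22.6]
ft_force: [-0.8, 0.1, 5.5]
finger_gap: 16.8
time: 20.85
tool_pos: [555.2, -136.6, 72.3]
tcp_rot: [179.8, -0.2, 22.6]
ft_force: [0.4, 0.7, -0.9]
finger_gap: 16.8
```

View pics/w18.png

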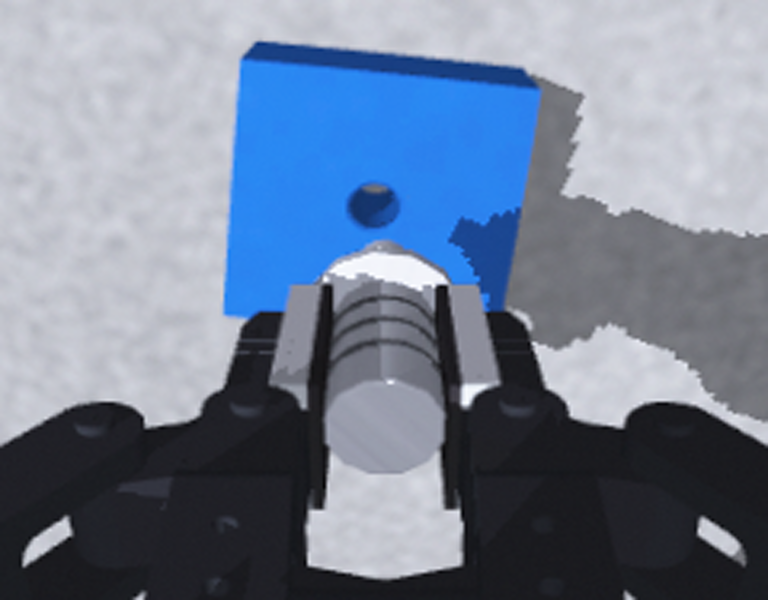

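View pics/s18.png

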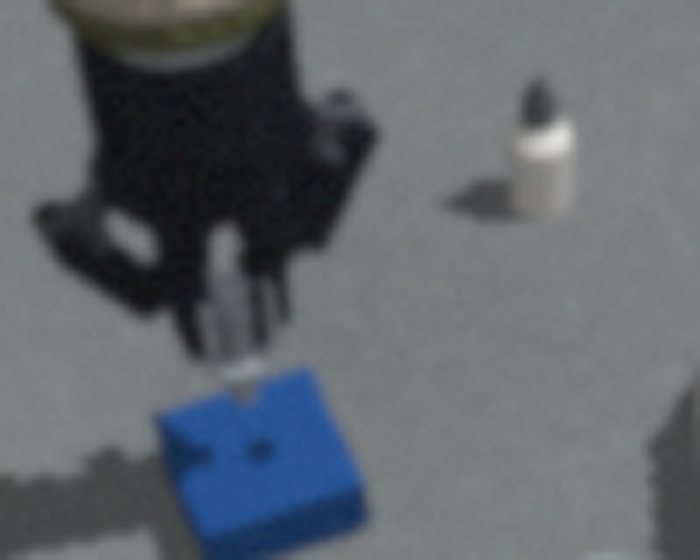

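```bash
python3 -m jog '[[0.2,-0.9,0,0,0,0],[0.2,-0.9,0,0,0,0],[0.2,-0.9,0,0,0,0],[0.2,-0.9,0,0,0,0],[0.2,-0.9,0,0,0,0],[0.2,-0.9,0,0,0,0],[0.2,-0.9,0,0,0,0]]'
python3 - <<'E'
from h import *
from plan import *
q=r.sense();print(q["tool_pos"],q["tcp_rot"])
w=r.snapshot("wrist");im=np.ascontiguousarray(w["pixels"][:,:,::-1]);cv2.imwrite(f"pics/w19.png",im)
plan([*q["tool_pos"][:3],q["tcp_rot"][2]],[[507.3,123.4,72,22.8]])
E
```

```text
time: 21.65
tool_pos: [512.1, 91.4, 68.3]
tcp_rot: [-180.0, 0.1, 22.7]
ft_force: [-0.3, -0.9, -0.2]
finger_gap: 16.8
[512.05915018  91.41477197  68.25041447] [-1.79993223e+02  9.55805035e-02  2.27294592e+01]
[0.032, -0.125, -0.015, 0, 0, 0]
end cmd [507.36, 123.33, 72.0] 22.73
```

View pics/w19.png

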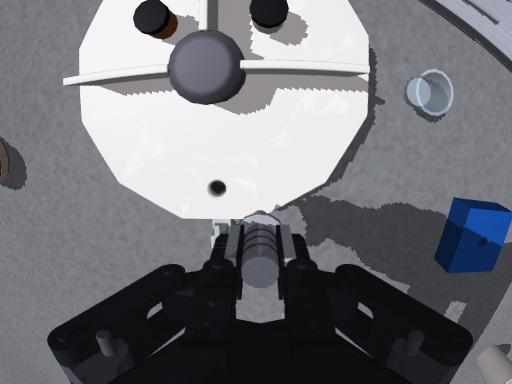

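Excellent view: hole at px (217,188), hub (206,67), pointer just below the hole. Compute the hole from it.

```bash
python3 - <<'E'
from h import *
from plan import *
w=r.snapshot("wrist");im=np.ascontiguousarray(w["pixels"][:,:,::-1])
cv2.imwrite(f"pics/w20.png",cv2.resize(im[150:280,180:300],None,fx=4.5,fy=4.5,interpolation=cv2.INTER_CUBIC))
g=cv2.cvtColor(im,cv2.COLOR_BGR2GRAY)
m=(g<130).astype(np.uint8);n,l,st,ce=cv2.connectedComponentsWithStats(m[170:205,200:240])
for i in range(1,n):print(st[i],ce[i]+[200,170])
q=r.sense();P=q["tool_pos"];yy=np.radians(q["tcp_rot"][2]);X=np.array([np.cos(yy),np.sin(yy)]);Y=np.array([np.sin(yy),-np.cos(yy)])
h=wonz(w,217.3,187.7,37);hub=wonz(w,206,66,82)
print(P,"hole",h,"tool-frame",(h-P[:2])@X,(h-P[:2])@Y,"hub",hub,"ang",np.degrees(np.arctan2(*(h-hub)[::-1])),np.hypot(*(h-hub)))
E
```

```text
[  8  11  17  15 197] [215.86294416 187.84263959]
[512.64249215  90.12559004  68.57829967] hole [510.83812732 122.20543906] tool-frame 10.65127336419378 -30.31373981219968 hub [586.6065339  151.17682272] ang -159.07476557725633 81.1183857531191
```

View pics/w20.png

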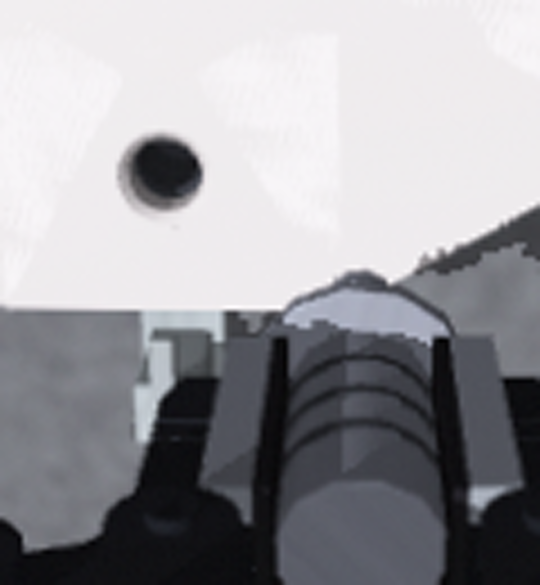

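```bash
python3 -m jog '[[0.02,-0.03,0,0,0,0],[0.043,-0.06,0,0,0,0],[0.043,-0.06,0.03,0,0,0],[0.043,-0.06,0.066,0,0,0],[0.043,-0.06,0.066,0,0,0],[0.043,-0.06,0.066,0,0,0],[0.043,-0.06,0.066,0,0,0]]'
python3 - <<'E'
from h import *
from plan import *
q=r.sense();P=q["tool_pos"]
w=r.snapshot("wrist");im=np.ascontiguousarray(w["pixels"][:,:,::-1])
print(P, r.sense()["tool_pos"])
cv2.imwrite(f"pics/w21.png",cv2.resize(im[150:280,180:300],None,fx=4.5,fy=4.5,interpolation=cv2.INTER_CUBIC))
s=r.snapshot("scene");im=np.ascontiguousarray(s["pixels"][:,:,::-1]);cv2.imwrite(f"pics/s21.png",cv2.resize(im[140:220,260:360],None,fx=7,fy=7,interpolation=cv2.INTER_CUBIC))
E
```

```text
time: 22.45
tool_pos: [517.1, 108.8, 52.8]
tcp_rot: [180.0, 0.0, 22.6]
ft_force: [0.1, -0.1, -0.3]
finger_gap: 16.7
[517.06670893 108.82168663  52.75394826] [517.26872825 108.87873831  52.97882294]
```

View pics/w21.png

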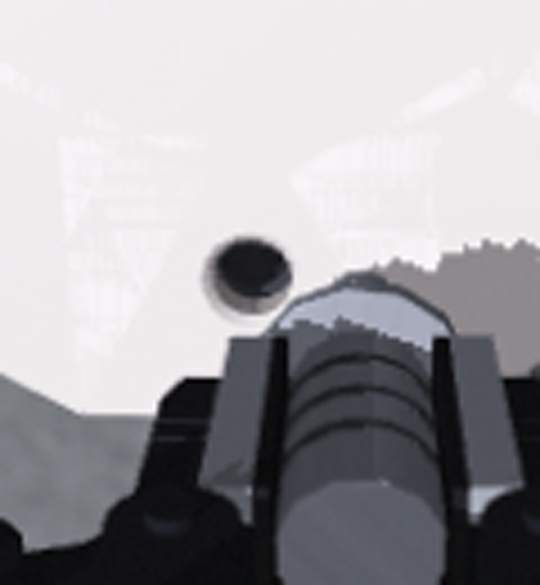

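View pics/s21.png

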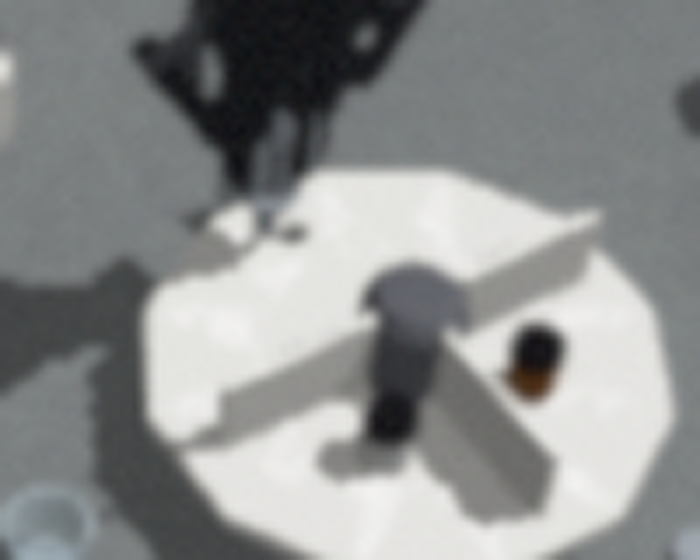

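```bash
python3 - <<'E'
from h import *
w=r.snapshot("wrist")
q=r.sense();P=q["tool_pos"];yy=np.radians(q["tcp_rot"][2]);X=np.array([np.cos(yy),np.sin(yy)]);Y=np.array([np.sin(yy),-np.cos(yy)])
print(P)
for n,u,v,z in(("hole",235.1,211.3,38),("tipedge",261.1,210.2,47),("tipedge",261.1,210.2,46),("grip top",180+361/4.5,150+535/4.5,113)):
    h=wonz(w,u,v,z);print(n,z,h,(h-P[:2])@X,(h-P[:2])@Y)
E
```

```text
[517.35312457 108.94341453  53.08790227]
hole 38 [510.49380087 123.27552523] -0.824063638143633 -15.867597102572676
tipedge 47 [521.34574277 108.78193981] 3.623890138581687 1.6835956904125005
tipedge 46 [520.97755818 108.62397381] 3.22327256132251 1.6879204391924367
grip top 113 [519.5938329  108.73447586] 1.9882994625855657 1.0540846500789742
```

```bash
python3 -m jog '[[0,-0.035,0,0,0,0],[0,-0.069,0,0,0,0],[0,-0.069,0.01,0,0,0],[0,-0.069,0.02,0,0,0],[0,-0.069,0.02,0,0,0],[0,-0.069,0.02,0,0,0]]'
python3 - <<'E'
from h import *
w=r.snapshot("wrist");im=np.ascontiguousarray(w["pixels"][:,:,::-1]);print(r.sense()["tool_pos"])
cv2.imwrite(f"pics/w22.png",cv2.resize(im[150:280,180:300],None,fx=4.5,fy=4.5,interpolation=cv2.INTER_CUBIC))
E
```

```text
time: 23.2
tool_pos: [510.3, 124.8, 47.5]
tcp_rot: [-180.0, 0.0, 22.6]
ft_force: [-0.7, -0.3, -1.3]
finger_gap: 16.9
[510.4376626  124.73186191  47.63938241]
```

View pics/w22.png

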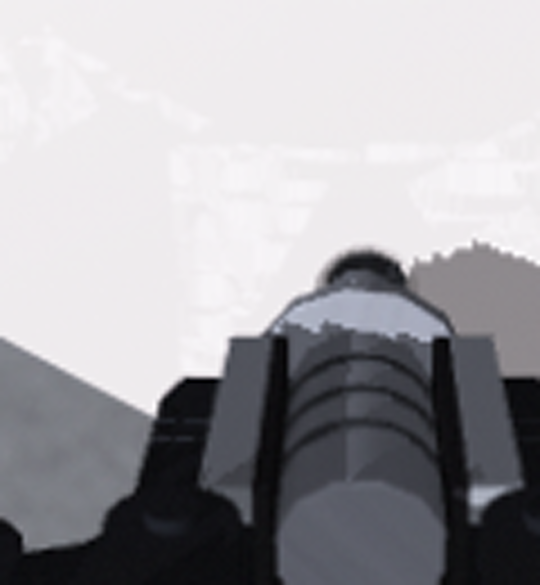

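```bash
python3 -m jog '[[0,0.001,0.004,0,0,0],[0,0.001,0.008,0,0,0],[0,0.001,0.012,0,0,0],[0,0.001,0.016,0,0,0],[0,0.001,0.02,0,0,0],[0,0.001,0.02,0,0,0]]'; python3 - <<'E'
from h import *
print(r.sense()["ft_force"],r.sense()["tool_pos"])
E
```

```text
time: 23.85
tool_pos: [510.4, 124.7, 42.5]
tcp_rot: [-180.0, 0.0, 22.6]
ft_force: [-0.0, -0.1, 0.6]
finger_gap: 16.8
[-0.02580041 -0.14326857  0.56986867] [510.41311133 124.66020943  42.54301589]
```

Tip should be ~1.5 mm inside; continue carefully.

```bash
python3 -m jog '[[0,0,0.004,0,0,0],[0,0,0.008,0,0,0],[0,0,0.012,0,0,0],[0,0,0.012,0,0,0]]';  python3 -m jog '[[0,0,0.004,0,0,0],[0,0,0.008,0,0,0],[0,0,0.012,0,0,0],[0,0,0.012,0,0,0]]'; python3 - <<'E'
from h import *
print(r.sense()["ft_force"],r.sense()["tool_pos"],r.sense()["wrist_torque"])
w=r.snapshot("wrist");im=np.ascontiguousarray(w["pixels"][:,:,::-1]);print(r.sense()["tool_pos"])
cv2.imwrite(f"pics/w23.png",cv2.resize(im[150:280,180:300],None,fx=4.5,fy=4.5,interpolation=cv2.INTER_CUBIC))
E
```

```text
time: 24.25
tool_pos: [510.4, 124.7, 39.5]
tcp_rot: [-180.0, 0.0, 22.6]
ft_force: [0.2, 0.3, -2.0]
finger_gap: 16.7
time: 24.65
tool_pos: [510.4, 124.6, 36.5]
tcp_rot: [-180.0, 0.0, 22.6]
ft_force: [0.2, -0.8, -0.5]
finger_gap: 16.9
[ 0.23398965 -0.75313961 -0.45112422] [510.39494813 124.64120143  36.52831955] [ 0.02274972 -0.00352353  0.02997854]
[510.42286112 124.67255605  36.62539157]
```

View pics/w23.png

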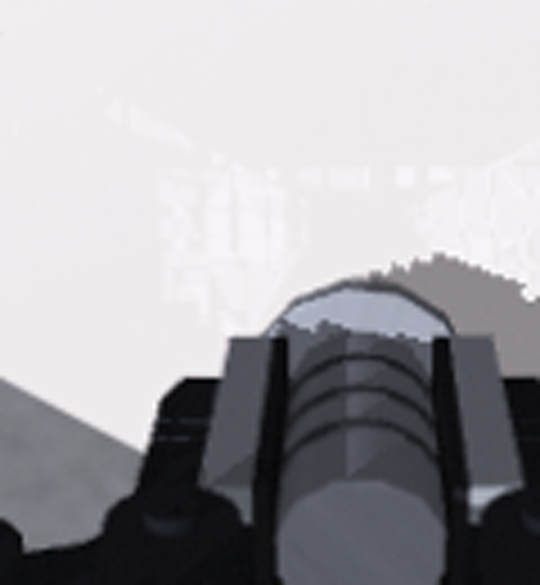

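```bash
for i in 1 2 3; do python3 -m jog '[[0,0,0.004,0,0,0],[0,0,0.008,0,0,0],[0,0,0.008,0,0,0]]'; done; python3 - <<'E'
from h import *
for i in range(3):
  r.snapshot("wrist");print(r.sense()["ft_force"],r.sense()["tool_pos"])
E
```

```text
time: 25.0
tool_pos: [510.4, 124.7, 34.6]
tcp_rot: [-180.0, 0.0, 22.6]
ft_force: [-0.3, -0.1, 0.1]
finger_gap: 16.7
time: 25.3
tool_pos: [510.4, 124.7, 32.5]
tcp_rot: [-180.0, 0.0, 22.6]
ft_force: [0.3, 0.2, -0.1]
finger_gap: 16.5
time: 25.6
tool_pos: [510.4, 124.7, 30.5]
tcp_rot: [-180.0, 0.0, 22.6]
ft_force: [-0.0, 0.0, -0.3]
finger_gap: 16.7
[-0.86032638  0.72937902 -0.23793048] [510.45113061 124.65903415  30.61940574]
[ 0.03760016 -0.85854686 -0.08937496] [510.52756098 124.67090351  30.69811101]
[-0.42976981 -0.04081659 -2.20763593] [510.51922691 124.6829026   30.73380289]
```

```bash
for i in 1 2; do python3 -m jog '[[0,0,0.004,0,0,0],[0,0,0.008,0,0,0],[0,0,0.008,0,0,0]]'; python3 - <<'E'
from h import *
for i in range(3):
  r.snapshot("wrist");print(r.sense()["ft_force"],r.sense()["tool_pos"][2])
E
done
```

```text
time: 26.05
tool_pos: [510.4, 124.7, 28.5]
tcp_rot: [-180.0, 0.0, 22.6]
ft_force: [-0.0, 0.6, -0.7]
finger_gap: 17.1
[ 0.3957228  -0.38284422 -0.23748659] 28.608976073631005
[-0.24520082  0.05512206 -0.81673688] 28.65624049528851
[ 0.35045739  0.50158526 -0.70090682] 28.67940917401069
time: 26.5
tool_pos: [510.4, 124.7, 26.5]
tcp_rot: [-180.0, 0.0, 22.6]
ft_force: [-0.3, 0.0, -0.5]
finger_gap: 16.7
[-0.04149934  0.12534995 -1.58934879] 26.60626671288901
[-0.61698043 -0.43723701 -0.44994596] 26.66139469056765
[0.00043396 0.42250766 0.04214822] 26.68934956919372
```

```bash
python3 - <<'E'
from h import *
w=r.snapshot("wrist");im=np.ascontiguousarray(w["pixels"][:,:,::-1])
cv2.imwrite(f"pics/w24.png",cv2.resize(im[150:280,180:300],None,fx=4.5,fy=4.5,interpolation=cv2.INTER_CUBIC))
s=r.snapshot("scene");im=np.ascontiguousarray(s["pixels"][:,:,::-1]);cv2.imwrite(f"pics/s24.png",cv2.resize(im[150:210,270:350],None,fx=9,fy=9,interpolation=cv2.INTER_CUBIC))
E
```

```text
(no output)
```

View pics/w24.png

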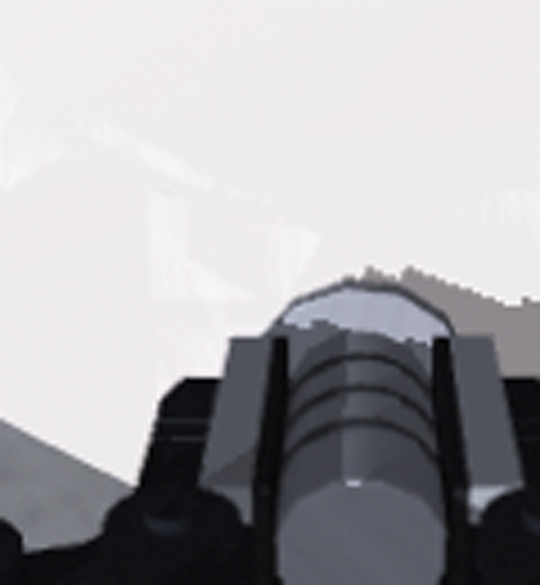

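View pics/s24.png

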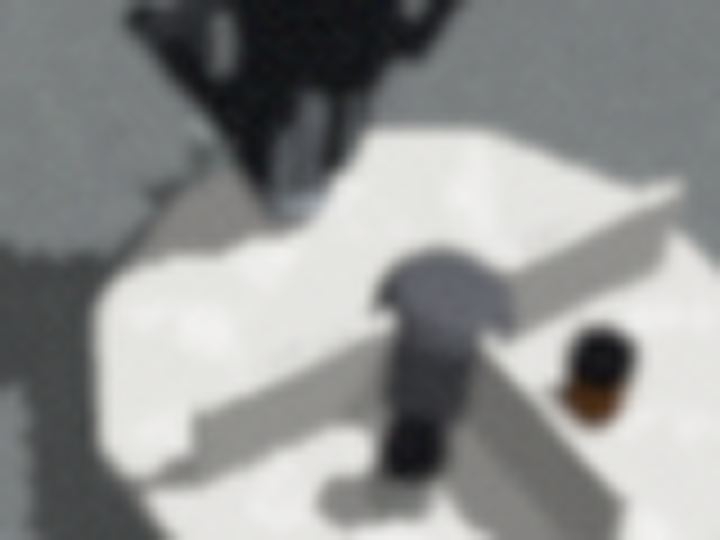

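```bash
for i in 1 2 3; do python3 -m jog '[[0,0,0.004,0,0,0],[0,0,0.008,0,0,0],[0,0,0.008,0,0,0]]'; python3 - <<'E'
from h import *
for i in range(2):
  r.snapshot("wrist");print(r.sense()["ft_force"],r.sense()["tool_pos"][2])
E
done
```

```text
time: 27.05
tool_pos: [510.4, 124.7, 24.5]
tcp_rot: [-180.0, 0.0, 22.6]
ft_force: [-1.0, -0.1, -2.0]
finger_gap: 16.9
[ 0.51351142 -0.44709297 -0.95201149] 24.61646816366059
[-1.09679993 -0.86745198 -0.32886681] 24.67704738965085
time: 27.45
tool_pos: [510.5, 124.7, 22.6]
tcp_rot: [-180.0, 0.0, 22.6]
ft_force: [-0.3, -0.2, -0.6]
finger_gap: 17.1
[-0.51114298  0.65083149 -0.76952741] 22.631871627589664
[ 0.54341807 -0.9166464  -1.86567279] 22.638240931146697
time: 27.85
tool_pos: [510.4, 124.7, 20.5]
tcp_rot: [-180.0, 0.0, 22.6]
ft_force: [0.5, -0.6, -2.0]
finger_gap: 16.6
[-0.68068974 -0.4163069  -0.42389393] 20.639537501188332
[ 0.33003645 -0.20998688 -1.1279308 ] 20.66311312378564
```

```bash
python3 - <<'E'
from h import *
w=r.snapshot("wrist");im=np.ascontiguousarray(w["pixels"][:,:,::-1])
cv2.imwrite(f"pics/w25.png",cv2.resize(im[150:280,180:300],None,fx=4.5,fy=4.5,interpolation=cv2.INTER_CUBIC))
s=r.snapshot("scene");im=np.ascontiguousarray(s["pixels"][:,:,::-1]);cv2.imwrite(f"pics/s25.png",cv2.resize(im[150:210,270:350],None,fx=9,fy=9,interpolation=cv2.INTER_CUBIC))
E
```

```text
(no output)
```

View pics/w25.png

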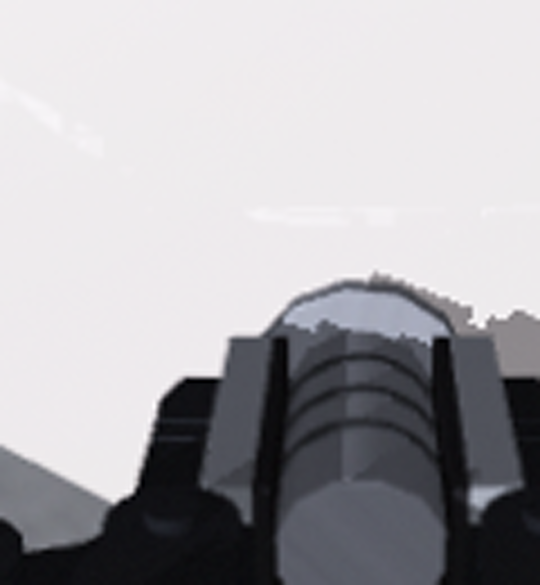

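View pics/s25.png

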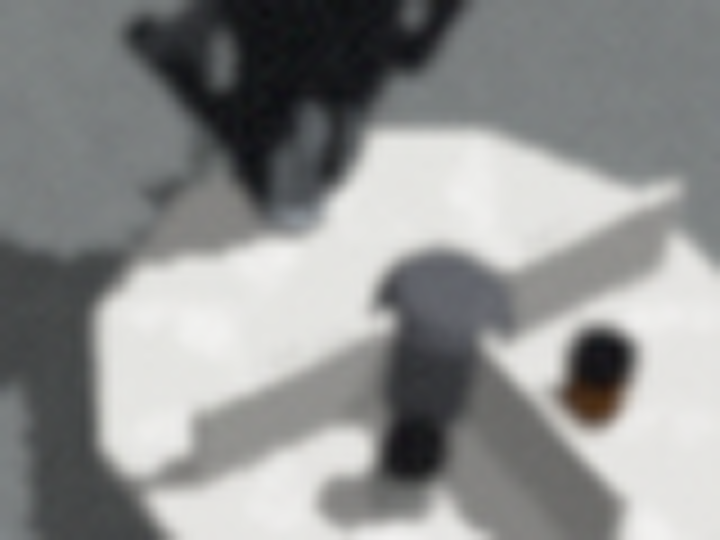

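```bash
for i in 1 2 3; do python3 -m jog '[[0,0,0.004,0,0,0],[0,0,0.004,0,0,0],[0,0,0.004,0,0,0]]'; python3 - <<'E'
from h import *
for i in range(2):
  r.snapshot("wrist");print(r.sense()["ft_force"],r.sense()["tool_pos"][2])
E
done
```

```text
time: 28.35
tool_pos: [510.5, 124.7, 19.7]
tcp_rot: [-180.0, 0.0, 22.6]
ft_force: [-0.5, 0.3, -1.6]
finger_gap: 16.6
[ 0.26844563  0.67796031 -0.52904172] 19.7054179913397
[-0.16985918 -0.37309169 -1.07852744] 19.673604074322984
time: 28.75
tool_pos: [510.5, 124.7, 18.7]
tcp_rot: [-180.0, 0.0, 22.6]
ft_force: [-0.5, -0.0, -0.9]
finger_gap: 16.7
[ 0.29340515 -0.40263472 -0.4136925 ] 18.68803732564875
[-0.18270453 -0.04220973 -0.87498136] 18.696786521237062
time: 29.15
tool_pos: [510.6, 124.7, 17.9]
tcp_rot: [180.0, -0.0, 22.6]
ft_force: [-1.9, -0.6, 2.0]
finger_gap: 16.8
[-2.23964637  0.04006323  3.12531306] 17.939002927421033
[-1.5998674  -0.72428578  2.78568819] 17.916738165637344
```

```bash
python3 -m jog '[[0,0,0,0,0,0],[0,0,0,0,0,0],[0,0,0,0,0,0],[0,0,0,0,0,0],[0,0,0,0,0,0]]' 0.45
python3 -m jog '[[0,0,-0.03,0,0,0],[0,0,-0.07,0,0,0],[0,0,-0.14,0,0,0],[0,0,-0.22,0,0,0],[0,0,-0.3,0,0,0],[0,0,-0.4,0,0,0],[0,0,-0.4,0,0,0],[0,0,-0.4,0,0,0]]'
python3 - <<'E'
from h import *
w=r.snapshot("wrist");im=np.ascontiguousarray(w["pixels"][:,:,::-1])
cv2.imwrite(f"pics/w26.png",cv2.resize(im[60:300,140:380],None,fx=2.5,fy=2.5,interpolation=cv2.INTER_CUBIC))
s=r.snapshot("scene");im=np.ascontiguousarray(s["pixels"][:,:,::-1]);cv2.imwrite(f"pics/s26.png",cv2.resize(im[150:210,270:350],None,fx=9,fy=9,interpolation=cv2.INTER_CUBIC))
E
```

```text
time: 29.75
tool_pos: [510.5, 124.7, 17.7]
tcp_rot: [-180.0, 0.0, 22.6]
ft_force: [-0.7, -0.2, 0.1]
finger_gap: 38.5
time: 30.55
tool_pos: [511.5, 124.8, 119.4]
tcp_rot: [180.0, -0.2, 22.6]
ft_force: [-0.1, 0.0, -0.1]
finger_gap: 38.5
```

View pics/w26.png

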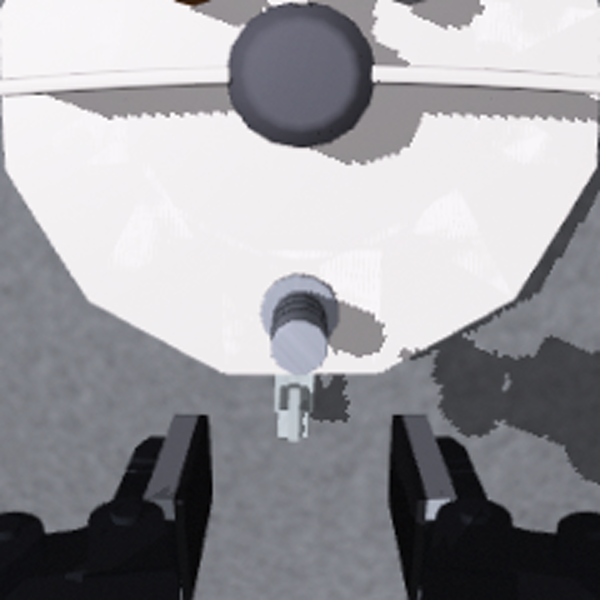

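View pics/s26.png

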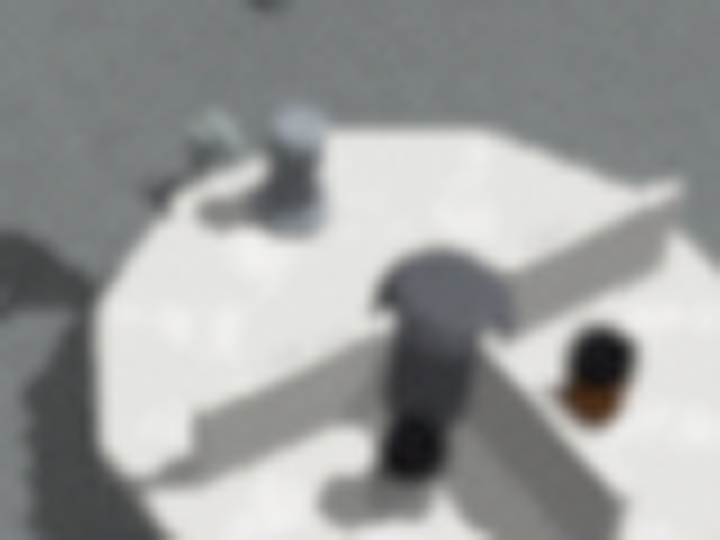

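```bash
python3 - <<'E'
from h import *
w=r.snapshot("wrist");s=r.snapshot("scene");t=r.snapshot("top")
im=np.ascontiguousarray(t["pixels"][:,:,::-1]);cv2.imwrite("pics/t27.png",cv2.resize(im[90:260,140:400],None,fx=3,fy=3,interpolation=cv2.INTER_CUBIC))
o1,d1=wray(w,140+299/2.5,60+347/2.5);o2,d2=ray(s,270+300/9,150+128/9)
A=np.stack([d1,-d2],1);k=np.linalg.lstsq(A,o2-o1,rcond=None)[0]
print("pin top",o1+k[0]*d1,o2+k[1]*d2)
print("collar at z42",wonz(w,140+299/2.5,60+312/2.5,42), "top at 78",wonz(w,140+299/2.5,60+347/2.5,78), r.sense()["time"])
E
```

```text
pin top [508.86878148 123.41484471  74.91699752] [510.49200103 125.75175281  74.06060841]
collar at z42 [509.86167338 123.87332964] top at 78 [509.8899867  123.83531887] 30.8
```

View pics/t27.png

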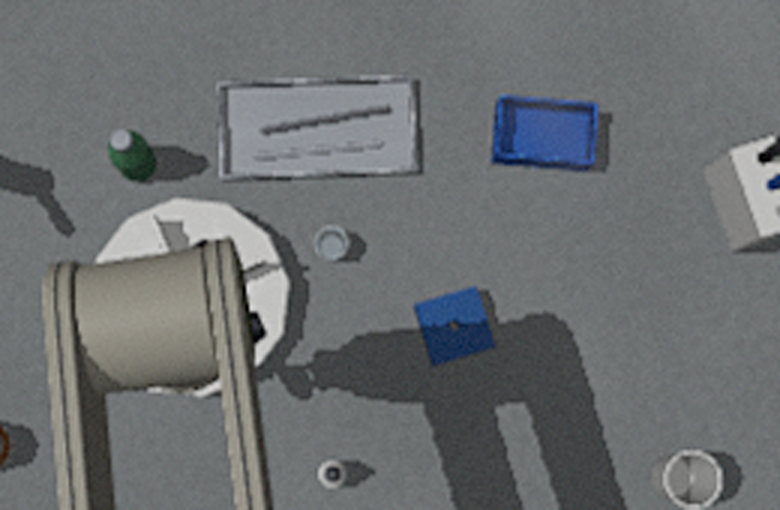

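Pin top triangulates to about 75 mm (78 expected when home, 93 if it were resting on the shoe), and it stands vertical. Bystanders are unmoved, so I'm handing in.

```bash
python3 -c "
from bench import r
print(r.hand_in())"
```

```text
the job is handed in; nothing more can be done
None
```

The turntable is at the pointer, and the lock pin is standing through its hole and, by every check I could make, fully home. I handed the job in at about 31 s of the 72 s allowed; no verdict was reported.

**What I did**
- I pushed divider wall c clockwise about 121° with the fingers, at roughly 2 N. In the top view the hole then stood within about 1° of the pointer.
- I took the pin from its block and put it through the hole. It met no resistance on the way down until the collar seated at about 3 N. The socket happened to lie right under the hole's position, so I did not need to feel along the rim for it.
- I then let go and lifted clear.

**Last checks**
- **Height:** the collar met the turntable at a reported TCP height of 17.9 mm, against about 18 expected for a tip at 12 mm.
- **Pin top:** two views triangulated it at about 75 mm. A pin that is home should read 78, and one resting on the shoe 93; the two sight lines missed each other by about 3 mm.
- **Upright:** the pin's top and collar lined up to within 0.1 mm in plan, so it stands vertical. Its shadow also touched the collar, with no gap below.
- **Bystanders:** the spray, tray, bur box, cup, dropper and beaker looked unmoved in the last top view. The paste jar was only partly in the crop, and I did not measure any of them.

**What disagreed**
- The fingertips sit about 34 mm higher than the reported TCP. My first push at a reported 51 mm therefore passed over the walls without touching anything. I found the offset in the camera images and allowed for it afterwards.
- The reported finger opening on the 18 mm grip was about 16.8 mm.

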